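# Roll down a slatted radio front in its bonding jig

## Robot

A 6-joint arm with a two-finger parallel gripper is mounted at the origin on the work surface. World frame = base frame: x ahead of the robot, y to its left, z up, the work surface at z = 0. Lengths are in m, angles in rad, forces in N, time in s.
With the tool pointing down it reaches from about 0.375 to 0.9 m from the base axis. Payload 3.1 kg.
Tool frame: the origin (TCP) lies midway between the tips of the shut fingers; the grasp point (between the pads) lies 19 mm behind it; z points along the fingers, y is the line along which they close (so a half turn about z gives the same grasp; the last joint's range is limited). The gripper opens to 85 mm and grips with 20 to 120 N. Pads are 22 mm wide; open, the fingers measure 114 mm over their backs; the gripper's body (76 mm by 85 mm) begins 54 mm behind the grasp point. The pads swing forward as they close: fully open they stand 13 mm farther back than shut.
Start: joints at [1.026, 0.527, 1.433, -0, 1.181, -0.178], TCP at [0.224, 0.584, 0.231] pointing down, gripper open.
Joint ranges: [-3.08, 3.08], [-0.75, 2.2], [0.22, 2.44], [-1.43, 4.57], [0, 2.65], [-2.85, 2.85]. Speed limits (rad/s): [2.79, 2.79, 3.14, 3.14, 3.14, 3.14].

## Interface

Orientations are given as a unit quaternion [x, y, z, w].
In Python, from station import manip gives the robot as it stands. The module is installed in compiled form; this text tells all that it offers.
- The arm moves only by the tool apply_moves, never from a script. Its arguments are lists of equal length, an entry for each row: "claw": the gripper's target within -1 to 1 (fully open at 1, half-way at 0, shut at -1); "travel": the shift along the tool's x, y, z scaled (see below), a list of three; "turn": the turn, a rotation vector about the tool's x, y, z scaled (see below), a list of three. In form: {"claw": [claw, ...], "travel": [[dx, dy, dz], ...], "turn": [[rx, ry, rz], ...]}. A call has 1 to 5 rows; each row is the pose to reach, as a shift and turn from the pose commanded when the call began, along the tool's axes at that moment, turning the shorter way round; what a row does not reach only later rows make up. The controller multiplies each number of a shift by 800 mm and each number of a turn by 180 degrees. A row lasts 1/12 s, in which the tool goes at most 41.7 mm and 7.16 degrees, less where a joint would pass 70% of its speed; a pose out of reach is approached as far as the arm can. A call with a number of a shift or a turn outside -1 to 1 is refused whole. A call with a gripper value outside its range is refused whole. The fingers move at their own pace and stop on an object; "newtons" is the grip in N (left out, the last holds). Time passes only in rows, so rows that repeat a pose let the fingers close. It gives the time, the measured TCP pose, the force, the opening and the grip force at its end, in the units of the state.
- manip.sense(): the state, without advancing time (a new reading comes with each control period).
- manip.snapshot(name): name is "scene" or "top"; returns a dict with "pixels" (420x560x3 uint8, red, green, blue), "depth" (420x560 float32, m along the optical axis (not along the pixel's ray), 0 where there is no reading), "intrinsics" (3x3 intrinsics, pixels), "R" (3x3) and "t" (3): a world point X has camera coordinates R X + t. Camera axes: x right, y down, z forward; pixel columns grow to the right and rows downward; lengths in m; the calibration is good to about 2 mm. A picture is of the moment at which its call begins.
- manip.sign_off(): hands the job in; it is judged then, once.
The state is a dict: "t": time; "q": joint angles; "qd": joint speeds; "tau": joint torques, N m; "tcp_pos": TCP position; "tool_rot": TCP orientation; "force": force on the tool from outside, world axes, zero at the start; "ft_torque": the same for the moment, N m; "finger_gap": opening from 0.0 (shut) to 1.0 (fully open); "gripper_force": force on a finger pad.
Only numpy, scipy, OpenCV 4.12 (cv2) and the standard library are available. Lean on these libraries where they do the work, as an engineer would, in place of code of your own. Each camera call takes 0.05 s, during which the arm holds its last target. There are 200 camera calls.

## Task

Finish bonding the slatted wooden radio front in the jig: take the loose setting sticks off the jig's rails and stand them upright in the square pot, and push the jig's rod to its middle click. With the rod there, roll the panel from one end to the other with the sprung hand roller, with firm steady pressure, until every slat is down flush with the border, then set the roller back upright on its rest and push the rod fully in to lock the panel. Press the slats with the roller only, never with the fingers, and leave everything else on the bench where it is.

Things in the scene. Friction and masses are not known exactly. Their poses are not given: they have to be found in the camera images.
- jig: bonding jig, fixed: aluminium base 150 (its x) x 270 (its y) x 12 mm, origin at the centre of its underside, z up. Two rails along y at x = -63 and +63 mm, 10 mm wide, tops 53 mm above the bench, end lips 10 mm higher at y = +-132 mm; the sticks lie across them. Grey rod housing at the -y end: 50 mm wide, 48 mm high, y from -135 to -155 mm
- panel: slatted wooden radio front, fixed in the jig between the rails (58 mm from its centre line), axes along the jig's; 104 (x) x 204 mm (y); origin at the centre of its underside, 12 mm above the bench. Border top 18 mm above the origin. Six slats 90 (x) x 28 mm (y), centres at y = -75, -45, -15, 15, 45, 75 mm; tops 22 mm above the origin when proud, 18 mm (flush) when seated
- slat0 (a joint): how far slat 0 (at panel y = -75 mm) has been pressed down, m: 0 proud, 0.004 fully seated and flush. Each slat yields at about 5 N and stays where it is pressed
- slat1 (a joint): how far slat 1 (at panel y = -45 mm) has been pressed down, m: 0 proud, 0.004 fully seated and flush. Each slat yields at about 5 N and stays where it is pressed
- slat2 (a joint): how far slat 2 (at panel y = -15 mm) has been pressed down, m: 0 proud, 0.004 fully seated and flush. Each slat yields at about 5 N and stays where it is pressed
- slat3 (a joint): how far slat 3 (at panel y = 15 mm) has been pressed down, m: 0 proud, 0.004 fully seated and flush. Each slat yields at about 5 N and stays where it is pressed
- slat4 (a joint): how far slat 4 (at panel y = 45 mm) has been pressed down, m: 0 proud, 0.004 fully seated and flush. Each slat yields at about 5 N and stays where it is pressed
- slat5 (a joint): how far slat 5 (at panel y = 75 mm) has been pressed down, m: 0 proud, 0.004 fully seated and flush. Each slat yields at about 5 N and stays where it is pressed
- rod (a joint): the jig's push-pull rod, m: clicks at 0 (out, as found), 0.020 (middle) and 0.040 (fully in); it is pushed in towards the jig's +y. About 10 N takes it over a click; let go near a click, it settles within 3 mm of it
- rod_knob (a point): grip point of the rod's knob, an upright black cylinder 28 mm across at the jig's -y end, from 20 to 64 mm above the bench; this point is on its axis 48 mm above the bench and moves along the jig's y with the rod; its axes are the jig's
- stick1: setting stick, a plain square wooden stick 220 mm long (its x), 14 x 14 mm, 35 g; origin at the middle of its underside. It lies across the jig's rails, underside 53 mm above the bench, about 20 mm clear above the slats. It may be absent
- stick2: setting stick, a plain square wooden stick 220 mm long (its x), 14 x 14 mm, 35 g; origin at the middle of its underside. It lies across the jig's rails, underside 53 mm above the bench, about 20 mm clear above the slats. It may be absent
- stick3: setting stick, a plain square wooden stick 220 mm long (its x), 14 x 14 mm, 35 g; origin at the middle of its underside. It lies across the jig's rails, underside 53 mm above the bench, about 20 mm clear above the slats. It may be absent
- pot: square open-topped steel pot, fixed: 74 x 74 mm outside, 5 mm walls, 110 mm high, floor 5 mm thick, on a 100 x 100 x 4 mm foot; origin at the centre of its underside, z up. It holds all the sticks, either end up, leaning on its walls
- roller: sprung hand roller, 0.4 kg. Origin: centre of its saddle plate's underside (plate 64 (x) x 86 (y) x 8 mm), z up. Wooden handle 24 x 24 mm, from 8 to 68 mm above the origin. Below hangs a rubber drum 44 mm across, 64 mm long, axis along x (rolls along y), fork 76 mm wide; drum's lowest point 58 mm below the origin when free; it springs up at most 12 mm: 4 N to start, then 1 N per mm
- drum (a joint): turn of the roller's drum about its axle, rad, free and endless; it changes by 1 rad for each 22 mm rolled
- rest: the roller's rest, fixed: base 110 x 110 mm, two walls along its x, 80 mm long, tops 70 mm above the bench, at y = 28 to 46 mm on each side. The roller stands with its saddle on the wall tops (its origin 70 mm above this origin), drum hanging in the 56 mm gap, drum axis along the rest's x, either way round. Origin: centre of its underside
- bracket: bent pressed-steel chassis bracket, 60 x 90 mm with a 45 mm upright flange; bystander, origin under the foot's centre
- grommet1: brass grommet ring, 30 mm across, 6 mm high, lying flat; bystander
- grommet2: a second such brass grommet ring; bystander
- tagstrip: green enamel tag strip, 100 mm long (its y), 22 mm wide, 20 mm high with its tags; bystander
- valvecap: bakelite valve cap, 34 mm across, 32 mm high; bystander
- screwdriver: screwdriver lying flat, about 200 mm long; bystander
- jar: small lidded jar, 60 mm across, 75 mm high; bystander
There are look-alikes about, which are no part of the job. Leave any red or turquoise look-alike of the stick2 alone. Leave any red look-alike of the rest alone.

How it is judged:
By the outcome, as a careful person would: the job done as asked, in the order asked, and still so for the second after the job is handed in, with the robot touching nothing.
Of stick1, stick2, stick3 only 2 to 3 are there at a start; the rules pass over those that are not, and their reading is None.
At some moment in a run one of stick1, stick2, stick3 may be knocked a few centimetres aside while the robot is not near it.
It also fails if it takes over 208 s, if anything falls off the work surface, if the arm or the gripper's body presses on something with over 40 N, if the wrist force passes 120 N, or if a joint passes its speed limit or range.

## Working session

There is one attempt and no reset: what is moved stays moved. The work goes in short steps, Python scripts to look and compute and a tool call to move; the robot and the scene stay as the last step left them, time stands still between calls to the robot, and variables do not carry over. Pictures are saved under pics/ and viewed, at most 14 in all, crops included, and the job is handed in when it is done.

Besides the shell and the picture viewer there is one more tool, called after "Call:" as name(argument=value, ...) on one line, values as JSON. apply_moves: Moves the arm, as the interface text tells. Shifts and turns lie within -1 to 1; 1 stands for 800 mm of shift or 180 degrees of turn. Its arguments: {"type":"object","properties":{"claw":{"type":"array","items":{"type":"number"}},"travel":{"type":"array","items":{"type":"array","items":{"type":"number"}}},"turn":{"type":"array","items":{"type":"array","items":{"type":"number"}}},"newtons":{"type":"number"}},"required":["claw","travel","turn"]}

```bash
mkdir -p pics; python3 - <<'E'
from station import manip
import cv2,numpy as np
print(manip.sense())
for n in("scene","top"):
    s=manip.snapshot(n); cv2.imwrite(f"pics/{n}0.png",s["pixels"][:,:,::-1]); np.savez(f"{n}0.npz",**s)
    print(n,s["intrinsics"],s["R"],s["t"])
E
```

```text
{'t': 0.0, 'q': array([ 1.02651631e+00,  5.28466483e-01,  1.43393811e+00, -7.24842912e-06,
        1.18137818e+00, -1.78512649e-01]), 'qd': array([-0.00046201, -0.00034514, -0.00023908,  0.0001604 , -0.00050769,
        0.00032114]), 'tau': array([ 2.69948550e-04, -4.42362750e+01, -1.78022057e+01, -2.31788899e-04,
        8.65626993e-03,  1.08511497e-05]), 'tcp_pos': array([0.22313912, 0.58302871, 0.23032203]), 'tool_rot': array([ 1.81864456e-01,  9.83322999e-01, -1.02550696e-03, -3.84056639e-04]), 'force': array([ 0.51328683, -0.44062367, -0.41116274]), 'ft_torque': array([ 0.02601659, -0.00493877,  0.00853229]), 'gripper_force': 0.0, 'finger_gap': 0.9915905760724159}
scene [[443.91876879   0.         283.17706848]
 [  0.         443.91876879 214.5397282 ]
 [  0.           0.           1.        ]] [[ 0.82945692  0.55844656 -0.01177526]
 [ 0.40821261 -0.62043537 -0.6696435 ]
 [-0.38126589  0.55063363 -0.74258934]] [-0.39959371 -0.1701465   1.42983286]
top [[437.06659894   0.         281.98992965]
 [  0.         437.06659894 206.61106784]
 [  0.           0.           1.        ]] [[ 0.01324522 -0.99951375 -0.02822811]
 [-0.99196843 -0.00958331 -0.12612213]
 [ 0.12579028  0.02967191 -0.99161302]] [-0.00163875  0.49738568  1.07832122]
```

View pics/scene0.png

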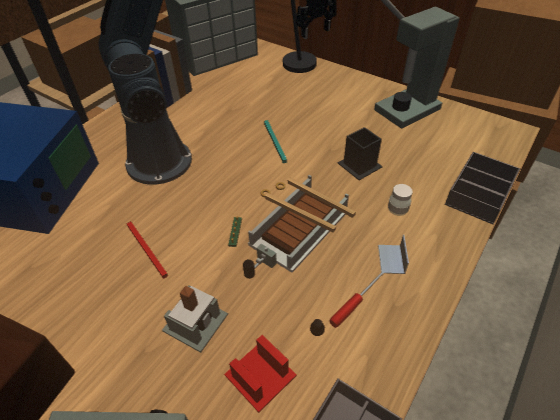

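View pics/top0.png

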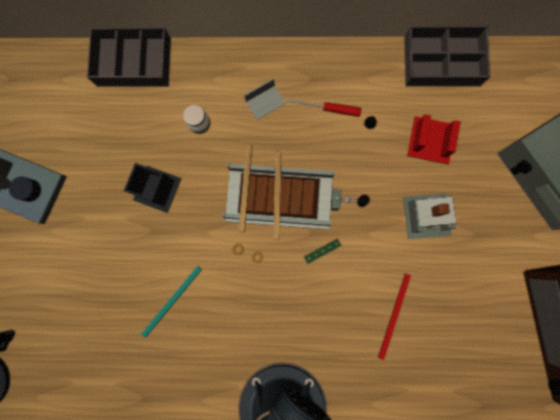

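The scene picture shows two wooden sticks across the jig (about px 300,205), with the pot at (362,152) and the roller on its grey rest at (195,312). In the top picture the sticks are at (247,188) and (278,195), the pot at (153,187), the knob at (363,201) and the roller at (437,212). The red and turquoise sticks and the red rest are the look-alikes. Next I measure positions.

```bash
cat > h.py <<'E'
import numpy as np,cv2
from station import manip
def cloud(s):
    K,R,t=s["intrinsics"],s["R"],s["t"]; d=s["depth"]
    v,u=np.indices(d.shape); c=np.stack([(u-K[0,2])/K[0,0]*d,(v-K[1,2])/K[1,1]*d,d],-1)
    W=(c-t)@R; W[d==0]=np.nan; return W
def snap(n): return dict(manip.snapshot(n))
def sel(W,box,z0,z1):
    u0,v0,u1,v1=box; P=W[v0:v1,u0:u1].reshape(-1,3); P=P[~np.isnan(P[:,0])]
    return P[(P[:,2]>z0)&(P[:,2]<z1)]
def rect(P):
    (c,wh,a)=cv2.minAreaRect((P[:,:2]*1000).astype(np.float32))
    return f"n={len(P)} c=({c[0]:.1f},{c[1]:.1f}) wh=({wh[0]:.1f},{wh[1]:.1f}) a={a:.1f} z={np.median(P[:,2])*1000:.1f} zmax={P[:,2].max()*1000:.1f}"
E
python3 - <<'E'
from h import *
s=np.load("top0.npz"); W=cloud(s)
for name,b,z0,z1 in [("table",(200,300,260,340),-.05,.05),("stick L",(232,140,262,240),.058,.08),("stick R",(265,140,292,245),.058,.08),
 ("rails",(215,155,340,235),.045,.056),("jigbase",(215,155,340,235),.008,.2),("housing",(331,180,343,215),.043,.053),("knob",(350,190,375,212),.055,.07),("pot",(115,155,190,220),.095,.13),("potfoot",(115,155,190,220),.002,.2),
 ("saddle",(400,190,465,245),.072,.085),("handle",(400,190,465,245),.12,.15),("restwalls",(400,190,465,245),.06,.074),("restbase",(400,190,465,245),.003,.2),
 ("redrest",(400,105,470,165),.05,.1)]:
    P=sel(W,b,z0,z1); print(name, rect(P) if len(P)>3 else len(P))
s=np.load("scene0.npz"); W2=cloud(s)
for name,b,z0,z1 in [("table",(150,200,230,230),-.05,.05),("knob",(240,255,258,280),.055,.07),("pot",(335,120,385,180),.1,.13),("sticks",(255,178,360,230),.058,.08),("handle",(175,280,205,320),.12,.15),("saddle",(160,280,225,330),.072,.085),("rails",(240,170,360,270),.048,.056)]:
    P=sel(W2,b,z0,z1); print("S",name, rect(P) if len(P)>3 else len(P))
big=cv2.resize(np.load("top0.npz")["pixels"][135:250,110:470,::-1],None,fx=2.2,fy=2.2,interpolation=cv2.INTER_CUBIC); cv2.imwrite("pics/crop1.png",big)
E
```

```text
table n=2395 c=(211.3,135.3) wh=(98.0,152.5) a=1.1 z=-1.0 zmax=6.0
stick L n=522 c=(541.1,97.0) wh=(14.9,219.8) a=86.0 z=65.8 zmax=71.2
stick R n=512 c=(522.0,17.0) wh=(14.2,217.7) a=89.5 z=65.8 zmax=71.9
rails n=930 c=(521.7,3.4) wh=(285.6,170.2) a=87.6 z=51.4 zmax=55.9
jigbase n=6390 c=(523.5,4.8) wh=(289.7,198.2) a=86.6 z=32.7 zmax=71.9
housing n=143 c=(517.6,-129.3) wh=(19.7,48.5) a=88.5 z=47.2 zmax=52.0
knob n=102 c=(513.5,-196.5) wh=(26.0,26.5) a=45.4 z=62.8 zmax=66.8
pot n=371 c=(545.5,337.6) wh=(76.6,74.0) a=70.6 z=107.5 zmax=113.5
potfoot n=1808 c=(550.9,350.8) wh=(172.1,203.2) a=0.6 z=35.2 zmax=113.5
saddle n=777 c=(480.5,-365.2) wh=(78.4,89.6) a=4.7 z=77.2 zmax=84.7
handle n=134 c=(484.0,-365.2) wh=(24.1,24.1) a=6.3 z=136.8 zmax=142.0
restwalls n=244 c=(481.3,-367.1) wh=(79.9,94.5) a=4.7 z=68.9 zmax=74.0
restbase n=2017 c=(477.1,-380.8) wh=(163.7,136.5) a=88.5 z=70.3 zmax=142.0
redrest n=609 c=(682.1,-383.4) wh=(93.3,82.0) a=78.3 z=68.7 zmax=74.9
S table n=2392 c=(234.0,-119.7) wh=(246.5,120.0) a=32.2 z=1.1 zmax=7.0
S knob n=103 c=(514.5,-199.1) wh=(26.7,26.1) a=83.7 z=63.9 zmax=69.1
S pot n=285 c=(546.6,336.5) wh=(79.8,78.5) a=72.0 z=108.1 zmax=114.6
S sticks n=929 c=(527.2,66.8) wh=(251.6,179.8) a=19.3 z=67.0 zmax=73.5
S handle n=173 c=(484.3,-367.5) wh=(24.5,24.3) a=6.2 z=137.0 zmax=143.3
S saddle n=822 c=(481.3,-368.7) wh=(78.8,90.6) a=6.0 z=78.6 zmax=84.5
S rails n=664 c=(515.2,-24.6) wh=(365.4,215.3) a=78.1 z=53.1 zmax=56.0
```

View pics/crop1.png

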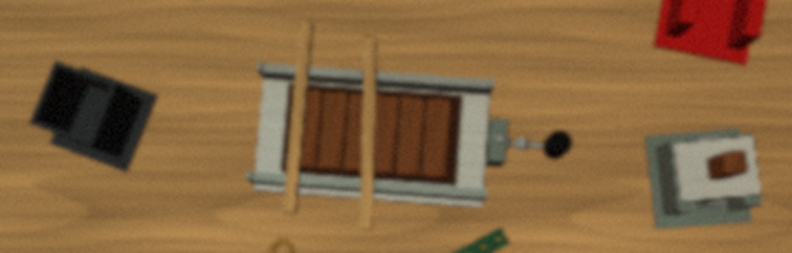

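The numbers agree with the given sizes: stick lengths 218–220 mm, pot top 108 mm, knob top 63 mm, handle top 137 mm. Next I write a planner and a kinematic model, then move.

```bash
cat > plan.py <<'E'
import numpy as np, sys, json
from scipy.spatial.transform import Rotation as Ro
from station import manip
def down(psi):  # tool y azimuth in deg, tool down
    p=np.radians(psi); return np.array([[-np.sin(p),np.cos(p),0],[np.cos(p),np.sin(p),0],[0,0,-1.]]).T
def cur():
    s=manip.sense(); return s["tcp_pos"],Ro.from_quat(s["tool_rot"]).as_matrix(),s
def plan(wps,p=None,R=None):
    "wps: list of (pos mm, R) -> prints moves split to <=200mm, <=34deg per call"
    if p is None: p,R,_=cur()
    for q,T in wps:
        q=np.array(q)/1000.; T=R if T is None else T
        rv=Ro.from_matrix(R.T@T).as_rotvec(); 
        n=int(max(1,np.ceil(np.linalg.norm(q-p)/.2),np.ceil(np.linalg.norm(rv)/np.radians(35))))
        dp=(q-p)/n
        for i in range(n):
            tr=np.round(R.T@dp/.8,4); tu=np.round(rv/n/np.pi,4)
            rows=int(np.ceil(max(np.linalg.norm(dp)/.0417,np.linalg.norm(rv)/n/np.radians(7.16))))
            print("travel",tr.tolist(),"turn",tu.tolist(),"rows>=",rows)
            p=p+R@(tr*.8); R=R@Ro.from_rotvec(tu*np.pi).as_matrix()
        print("  -> at",np.round(p*1000,1))
E
python3 - <<'E'
from plan import *
plan([((453,103,150),down(86))])
E
```

```text
travel [-0.161, -0.1525, 0.0337] turn [-0.0002, -0.0001, -0.0314] rows>= 5
travel [-0.1452, -0.1676, 0.0337] turn [-0.0002, -0.0001, -0.0314] rows>= 5
travel [-0.1279, -0.1811, 0.0336] turn [-0.0002, -0.0001, -0.0314] rows>= 5
  -> at [453.  103.  150.1]
```

Call:
apply_moves(claw=[0.2,0.2,0.2,0.2,0.2], travel=[[-0.161,-0.1525,0.0337],[-0.161,-0.1525,0.0337],[-0.161,-0.1525,0.0337],[-0.161,-0.1525,0.0337],[-0.161,-0.1525,0.0337]], turn=[[0,0,-0.0314],[0,0,-0.0314],[0,0,-0.0314],[0,0,-0.0314],[0,0,-0.0314]])

```text
t: 0.52
tcp_pos: [0.3003, 0.4186, 0.2029]
tool_rot: [0.135, 0.991, -0.003, -0.001]
force: [-0.1, 0.4, -0.0]
finger_gap: 0.603
gripper_force: 0.0
```

Call:
apply_moves(claw=[0.2,0.2,0.2,0.2,0.2], travel=[[-0.1452,-0.1676,0.0337],[-0.1452,-0.1676,0.0337],[-0.1452,-0.1676,0.0337],[-0.1452,-0.1676,0.0337],[-0.1452,-0.1676,0.0337]], turn=[[0,0,-0.0314],[0,0,-0.0314],[0,0,-0.0314],[0,0,-0.0314],[0,0,-0.0314]])

```text
t: 0.93
tcp_pos: [0.3783, 0.26, 0.1766]
tool_rot: [0.086, 0.996, -0.001, -0.0]
force: [0.4, 0.3, 0.0]
finger_gap: 0.601
gripper_force: 0.0
```

Call:
apply_moves(claw=[0.2,0.2,0.2,0.2,0.2], travel=[[-0.1279,-0.1811,0.0336],[-0.1279,-0.1811,0.0336],[-0.1279,-0.1811,0.0336],[-0.1279,-0.1811,0.0336],[-0.1279,-0.1811,0.0336]], turn=[[0,0,-0.0314],[0,0,-0.0314],[0,0,-0.0314],[0,0,-0.0314],[0,0,-0.0314]])

```text
t: 1.35
tcp_pos: [0.4566, 0.0998, 0.15]
tool_rot: [0.037, 0.999, -0.0, 0.001]
force: [0.2, 0.7, 0.0]
finger_gap: 0.605
gripper_force: 0.0
```

```bash
cat > kin.py <<'E'
import numpy as np
from scipy.spatial.transform import Rotation as Ro
from scipy.optimize import least_squares
def rot(q): return (Ro.from_euler('z',q[0])*Ro.from_euler('y',q[1]+q[2])*Ro.from_euler('z',q[3])*Ro.from_euler('y',q[4])*Ro.from_euler('z',q[5]+np.pi/2)).as_matrix()
E
python3 - <<'E'
from h import *; from plan import *; from kin import *
p,R,s=cur(); q=s["q"]; print(np.round(q,4),np.round(p,4)); print(np.abs(rot(q)-R).max())
q0=np.array([1.02651631,.528466,1.433938,0,1.181378,-.1785]);p0=np.array([.22313912,.58302871,.23032203])
def f(L):
    e=[]
    for a,b in((q0,p0),(q,p)):
        r=np.hypot(b[0],b[1]); e+=[L[0]*np.sin(a[1])+L[1]*np.sin(a[1]+a[2])-r, L[2]+L[0]*np.cos(a[1])+L[1]*np.cos(a[1]+a[2])-b[2]]
    return e
L=least_squares(f,[.4,.45,.05]); print(L.x,L.fun)
for n,b in(("top",((232,140,264,240),(265,140,292,245))),):
    W=cloud(snap(n))
    for x in b:
        P=sel(W,x,.058,.076); print(n,rect(P))
E
```

```text
[-2.3900e-02  4.5000e-01  1.9027e+00 -1.3000e-03  7.8630e-01 -1.5201e+00] [0.4566 0.0998 0.15  ]
2.237793284010081e-16
[ 0.56431145  0.34597254 -0.11965436] [-0.01995812  0.00530354  0.02358423 -0.00530354]
top n=174 c=(612.3,92.1) wh=(14.3,76.9) a=86.5 z=65.9 zmax=70.9
top n=508 c=(522.2,17.1) wh=(14.3,218.3) a=89.4 z=66.0 zmax=71.9
```

```bash
python3 - <<'E'
from plan import *; from kin import *
p,R,s=cur(); q=s["q"]
q0=np.array([1.02651631,.528466,1.433938,0,1.181378,-.1785]);p0=np.array([.22313912,.58302871,.23032203])
A=[];B=[]
for a,b in((q0,p0),(q,p)):
    c=Ro.from_euler('z',-a[0]).apply(b); print(c)
    A+=[[np.sin(a[1]),np.sin(a[1]+a[2]),0,1],[np.cos(a[1]),np.cos(a[1]+a[2]),1,0]]; B+=[c[0],c[2]]
A=np.array(A);B=np.array(B)
for cols in([0,1,2],[0,1,2,3]):
    x,res,_,sv=np.linalg.lstsq(A[:,cols],B,rcond=None); print(cols,x,A[:,cols]@x-B,sv)
E
```

```text
[0.61432319 0.11099801 0.23032203]
[0.4544314  0.11066582 0.1498522 ]
[0, 1, 2] [ 0.53796921  0.34714072 -0.09579517] [-0.02221317  0.00596819  0.02621697 -0.00596819] [2.03936498 1.35342025 0.09614624]
[0, 1, 2, 3] [ 1.14406898  0.37885503 -0.61307538 -0.31270135] [0. 0. 0. 0.] [2.04241862 1.94651082 0.19525727 0.0386832 ]
```

```bash
python3 - <<'E'
from h import *; from plan import *
for n in("top0.npz","scene0.npz"):
  W=cloud(np.load(n)).reshape(-1,3); W=W[~np.isnan(W[:,0])]
  for y0,y1 in((-.1,-.03),(.04,.07),(.115,.14)):
    m=(W[:,1]>y0)&(W[:,1]<y1)&(W[:,2]>.046)&(W[:,2]<.057)&(W[:,0]>.4)&(W[:,0]<.65); P=W[m]
    a=P[P[:,0]<.5];b=P[P[:,0]>.55]
    print(n,y0,[np.round(np.percentile(c[:,0],[3,50,97])*1000,1) for c in(a,b) if len(c)>3])
  m=(abs(W[:,0]-.52)<.12)&(abs(W[:,1]-.015)<.15)&(W[:,2]>.0585)&(W[:,2]<.066)
  c=np.load(n); P=W[m]; P=P[(P[:,1]>.118)|(P[:,1]<-.09)]; print("lips",len(P))
  for sx in(0,1):
    for sy in(0,1):
      k=((P[:,0]>.52)==sx)&((P[:,1]>.02)==sy); print(sx,sy,k.sum(),np.round(np.median(P[k],0)*1000,1) if k.sum() else "")
plan([((444,103.5,150),down(86)),((444,103.5,42),None)])
E
```

```text
top0.npz -0.1 [array([453.5, 459.4, 464.5]), array([579.1, 585.5, 591. ])]
top0.npz 0.04 [array([463.1, 466. , 471.2]), array([588.1, 592.7, 597.9])]
top0.npz 0.115 [array([467.5, 472.1, 476.9]), array([593. , 597.5, 603.2])]
lips 31
0 0 8 [ 455.4 -113.8   60.6]
0 1 9 [471.4 151.   61.2]
1 0 8 [ 582.5 -121.3   61.9]
1 1 6 [598.5 142.5  61.8]
scene0.npz -0.1 [array([454.4, 461.2, 466.2]), array([580.2, 587.3, 592.3])]
scene0.npz 0.04 [array([463.5, 469.8, 474.1]), array([588.2, 594.7, 600.2])]
scene0.npz 0.115 [array([469.2, 474.7, 478.2]), array([592.9, 600.1, 604.1])]
lips 44
0 0 13 [ 460.6 -115.2   62.5]
0 1 8 [475.4 149.1  62.2]
1 0 13 [ 581.4 -121.1   62.3]
1 1 10 [599.2 141.1  62.6]
travel [0.0166, 0.0039, -0.0002] turn [-0.0003, 0.0008, -0.0016] rows>= 1
  -> at [444.  103.5 150. ]
travel [0.0, -0.0, 0.135] turn [0.0, 0.0, 0.0] rows>= 3
  -> at [444.  103.5  42. ]
```

Call:
apply_moves(claw=[0.2,0.2,0.2,0.2,0.2], travel=[[0.0166,0.0039,0],[0.0166,0.0039,0.05],[0.0166,0.0039,0.1],[0.0166,0.0039,0.135],[0.0166,0.0039,0.135]], turn=[[0,0,-0.0016],[0,0,-0.0016],[0,0,-0.0016],[0,0,-0.0016],[0,0,-0.0016]])

```text
t: 1.82
tcp_pos: [0.437, 0.1083, 0.0383]
tool_rot: [0.032, 0.999, -0.0, -0.005]
force: [-0.7, 0.6, 0.6]
finger_gap: 0.598
gripper_force: 0.0
```

Call:
apply_moves(claw=[-1,-1,-1,-1,-1], travel=[[0,0,0],[0,0,0],[0,0,0],[0,0,0],[0,0,0]], turn=[[0,0,0],[0,0,0],[0,0,0],[0,0,0],[0,0,0]], newtons=40)

```text
t: 2.23
tcp_pos: [0.4417, 0.1079, 0.0442]
tool_rot: [0.032, 0.999, 0.0, 0.002]
force: [0.3, 0.6, 4.4]
finger_gap: 0.156
gripper_force: 42.7
```

Call:
apply_moves(claw=[-1,-1,-1,-1,-1], travel=[[0,0,0],[0,0,0],[0,0,-0.01],[0,0,-0.02],[0,0,-0.02]], turn=[[0,0,0],[0,0,0],[0,0,0],[0,0,0],[0,0,0]])

```text
t: 2.65
tcp_pos: [0.441, 0.1077, 0.0601]
tool_rot: [0.032, 0.999, 0.0, 0.001]
force: [0.7, -0.3, 0.1]
finger_gap: 0.151
gripper_force: 42.2
```

```bash
python3 - <<'E'
from plan import *
plan([((470,107,300),down(86.3)),((500,107,330),down(-3.7))])
print(manip.sense()["q"])
E
```

```text
travel [-0.0185, 0.0008, -0.1499] turn [0.0, 0.0004, -0.0] rows>= 3
travel [-0.0183, 0.0008, -0.1499] turn [0.0, 0.0004, -0.0] rows>= 3
  -> at [470.  107.1 300. ]
travel [-0.0125, 0.0008, -0.0125] turn [0.0, -0.0, 0.1666] rows>= 5
travel [-0.0104, 0.0069, -0.0125] turn [0.0, -0.0, 0.1666] rows>= 5
travel [-0.0056, 0.0112, -0.0125] turn [0.0, -0.0, 0.1666] rows>= 5
  -> at [500. 107. 330.]
[-7.47186722e-03  6.19693770e-01  1.99602315e+00 -1.06745873e-04
  5.23413092e-01 -1.51338391e+00]
```

Call:
apply_moves(claw=[-1,-1,-1,-1], travel=[[-0.0,0,-0.05],[-0.01,0,-0.1],[-0.0185,0.0008,-0.15],[-0.0185,0.0008,-0.15]], turn=[[0,0,0],[0,0,0],[0,0,0],[0,0,0]])

```text
t: 2.98
tcp_pos: [0.4614, 0.1074, 0.185]
tool_rot: [0.032, 0.999, 0.0, 0.008]
force: [1.4, 0.5, -0.8]
finger_gap: 0.155
gripper_force: 42.1
```

Call:
apply_moves(claw=[-1,-1,-1,-1], travel=[[-0.0,0,-0.05],[-0.01,0,-0.1],[-0.0185,0.0008,-0.15],[-0.0185,0.0008,-0.15]], turn=[[0,0,0],[0,0,0],[0,0,0],[0,0,0]])

```text
t: 3.32
tcp_pos: [0.4758, 0.107, 0.306]
tool_rot: [0.032, 0.999, 0.0, 0.009]
force: [0.7, -0.2, -0.4]
finger_gap: 0.155
gripper_force: 42.2
```

Call:
apply_moves(claw=[-1,-1,-1,-1,-1], travel=[[-0.0125,0,-0.0125],[-0.0125,0,-0.0125],[-0.0125,0,-0.0125],[-0.0125,0,-0.0125],[-0.0125,0,-0.0125]], turn=[[0,0,0.1666],[0,0,0.1666],[0,0,0.1666],[0,0,0.1666],[0,0,0.1666]])

```text
t: 3.73
tcp_pos: [0.4793, 0.1063, 0.3079]
tool_rot: [0.291, 0.957, -0.0, -0.001]
force: [-0.3, -0.5, 0.1]
finger_gap: 0.156
gripper_force: 42.2
```

Call:
apply_moves(claw=[-1,-1,-1,-1,-1], travel=[[-0.0104,0.0069,-0.0125],[-0.0104,0.0069,-0.0125],[-0.0104,0.0069,-0.0125],[-0.0104,0.0069,-0.0125],[-0.0104,0.0069,-0.0125]], turn=[[0,0,0.1666],[0,0,0.1666],[0,0,0.1666],[0,0,0.1666],[0,0,0.1666]])

```text
t: 4.15
tcp_pos: [0.4895, 0.1064, 0.3179]
tool_rot: [0.528, 0.849, -0.0, -0.0]
force: [-0.1, 1.1, -1.0]
finger_gap: 0.154
gripper_force: 42.2
```

Call:
apply_moves(claw=[-1,-1,-1,-1,-1], travel=[[-0.0056,0.0112,-0.0125],[-0.0056,0.0112,-0.0125],[-0.0056,0.0112,-0.0125],[-0.0056,0.0112,-0.0125],[-0.0056,0.0112,-0.0125]], turn=[[0,0,0.1666],[0,0,0.1666],[0,0,0.1666],[0,0,0.1666],[0,0,0.1666]])

```text
t: 4.57
tcp_pos: [0.4997, 0.1063, 0.3281]
tool_rot: [0.729, 0.684, -0.0, -0.0]
force: [-1.0, 0.4, 0.3]
finger_gap: 0.155
gripper_force: 42.2
```

```bash
python3 - <<'E'
from plan import *; from kin import *
p,R,s=cur(); q=s["q"]; print(q.tolist(),p.tolist())
D=[([1.02651631,.528466,1.433938,0,1.181378,-.1785],[.22313912,.58302871,.23032203]),([-2.3900e-02,4.5000e-01,1.9027,0,7.8630e-01,-1.5201],[0.4566,0.0998,0.15]),
([-7.47186722e-03,6.19693770e-01,1.99602315,0,.5234,-1.513],[0.441,0.1077,0.0601]),(q,p)]
A=[];B=[]
for a,b in D:
    c=Ro.from_euler('z',-a[0]).apply(b); print(c,np.sum(a[1:3])+a[4])
    s2,c2,s3,c3=np.sin(a[1]),np.cos(a[1]),np.sin(a[1]+a[2]),np.cos(a[1]+a[2])
    A+=[[s2,s3,0,c3],[c2,c3,1,-s3]]; B+=[c[0],c[2]]
x,res,_,sv=np.linalg.lstsq(np.array(A),np.array(B),rcond=None); print(x,np.array(A)@x-B,sv)
E
```

```text
[-0.009359887176028626, 0.2638847506005715, 1.5844337882737156, 6.701776376915533e-05, 1.293909953467959, 0.05433645434829334] [0.4996503934364904, 0.10634718215287543, 0.32809620635792575]
[0.61432319 0.11099801 0.23032203] 3.143782
[0.45408461 0.1106832  0.15      ] 3.1390000000000002
[0.44018298 0.11099206 0.0601    ] 3.13911692
[0.49863312 0.11101913 0.32809621] 3.1422284923422463
[ 0.58698801  0.39098934 -0.023568    0.11207723] [ 2.54638014e-04  1.98566847e-04 -3.02547185e-04 -4.67741054e-05
  6.26595400e-05 -2.46849435e-04 -2.04586727e-04  9.50566932e-05] [3.37125006 2.09736355 0.44016707 0.20491985]
```

Call:
apply_moves(claw=[-1,-1,-1,-1,-1], travel=[[0,0,0],[0,0,0],[0,0,0],[0,0,0],[0,0,0]], turn=[[0,0.19,0],[0,0.19,0],[0,0.19,0],[0,0.19,0],[0,0.19,0]])

```text
t: 4.98
tcp_pos: [0.5003, 0.1055, 0.3288]
tool_rot: [0.695, 0.655, 0.217, -0.201]
force: [-0.1, 0.5, -0.6]
finger_gap: 0.155
gripper_force: 42.2
```

```bash
cat >> kin.py <<'E'
L1,L2,Z0,E,DD=.587,.391,-.0236,.112,.111
def fk(q,T):
    R=rot(q); s2,c2,s3,c3=np.sin(q[1]),np.cos(q[1]),np.sin(q[1]+q[2]),np.cos(q[1]+q[2])
    w=np.array([L1*s2+L2*s3+E*c3,DD,Z0+T+L1*c2+L2*c3-E*s3])
    return Ro.from_euler('z',q[0]).apply(w)+R[:,2]*T,R
LO=np.array([-3.08,-.75,.22,-1.43,0,-2.85]);HI=np.array([3.08,2.2,2.44,4.57,2.65,2.85])
E
python3 - <<'E'
from plan import *; from kin import *
p,R,s=cur(); q=s["q"]; print(q.tolist(),p.tolist(),R[:,2])
for T in np.arange(.1,.36,.02): print(round(T,2),np.round(fk(q,T)[0]-p,4))
E
```

```text
[-0.35350742971124316, 0.2913772990679645, 1.6997244795885105, 0.5863997697706516, 1.3782829117391546, -0.47656413077160475] [0.5002679223222677, 0.10548536962312532, 0.32879868325461825] [ 0.03893915  0.56457369 -0.82446364]
0.1 [-0.0077 -0.111  -0.0344]
0.12 [-0.0069 -0.0997 -0.0309]
0.14 [-0.0062 -0.0884 -0.0274]
0.16 [-0.0054 -0.0772 -0.0239]
0.18 [-0.0046 -0.0659 -0.0203]
0.2 [-0.0038 -0.0546 -0.0168]
0.22 [-0.0031 -0.0433 -0.0133]
0.24 [-0.0023 -0.032  -0.0098]
0.26 [-0.0015 -0.0207 -0.0063]
0.28 [-0.0007 -0.0094 -0.0028]
0.3 [0.0001 0.0019 0.0007]
0.32 [0.0008 0.0132 0.0042]
0.34 [0.0016 0.0245 0.0077]
```

```bash
cat >> kin.py <<'E'
T=.2966
def ik(p,R,q0):
    f=lambda q:np.r_[(fk(q,T)[0]-p)*5,(Ro.from_matrix(fk(q,T)[1].T@R)).as_rotvec()]
    r=least_squares(f,np.clip(q0,LO+.01,HI-.01),bounds=(LO,HI)); return r.x,np.abs(r.fun).max()
def tilt(phi,th):  # tool z tilted th deg from down toward azimuth phi; tool y horizontal at phi-90
    p=np.radians(phi); d=np.array([np.cos(p),np.sin(p),0]); z=np.sin(np.radians(th))*d-np.array([0,0,np.cos(np.radians(th))])
    y=np.array([np.sin(p),-np.cos(p),0]); return np.array([np.cross(y,z),y,z]).T
E
python3 - <<'E'
from plan import *; from kin import *
p,R,s=cur(); q=s["q"]; print(fk(q,T)[0]-p)
g=np.array([.546,.337,0])
for phi in(130,110,90,70,50):
  for th in(70,90):
    Rt=tilt(phi,th)
    for z in(.235,.35):
        x,e=ik(g+[0,0,z]+Rt[:,2]*.019,Rt,q); print(phi,th,z,np.round(x,2),round(e,3),"wrist",np.round(fk(x,T)[0]-Rt[:,2]*T,2))
E
```

```text
[-6.90627191e-05 -3.24095340e-05  1.27449904e-04]
130 70 0.235 [ 0.04  0.89  1.27  0.89  1.86 -0.82] 0.0 wrist [0.71 0.14 0.33]
130 70 0.35 [ 0.04  0.75  1.22  0.94  1.98 -0.66] 0.0 wrist [0.71 0.14 0.44]
130 90 0.235 [ 0.02  1.03  1.25  1.09  2.07 -0.84] 0.0 wrist [0.72 0.12 0.23]
130 90 0.35 [ 0.02  0.88  1.24  1.17  2.14 -0.66] 0.0 wrist [0.72 0.12 0.35]
110 70 0.235 [-0.03  0.81  1.52  1.06  1.59 -0.83] 0.0 wrist [0.64 0.09 0.33]
110 70 0.35 [-0.03  0.65  1.46  1.08  1.69 -0.64] 0.0 wrist [0.64 0.09 0.44]
110 90 0.235 [-0.05  0.96  1.51  1.25  1.82 -0.94] 0.0 wrist [0.64 0.08 0.24]
110 90 0.35 [-0.05  0.78  1.5   1.3   1.87 -0.75] 0.0 wrist [0.64 0.08 0.35]
90 70 0.235 [-0.06  0.73  1.76  1.31  1.33 -0.9 ] 0.0 wrist [0.55 0.08 0.33]
90 70 0.35 [-0.06  0.54  1.7   1.26  1.4  -0.66] 0.0 wrist [0.55 0.08 0.44]
90 90 0.235 [-0.1   0.91  1.77  1.49  1.61 -1.11] 0.0 wrist [0.55 0.06 0.24]
90 90 0.35 [-0.1   0.7   1.76  1.5   1.63 -0.89] 0.0 wrist [0.55 0.06 0.35]
70 70 0.235 [-0.04  0.68  1.98  1.67  1.12 -1.06] 0.0 wrist [0.46 0.09 0.33]
70 70 0.35 [-0.04  0.45  1.91  1.53  1.11 -0.72] 0.0 wrist [0.46 0.09 0.44]
70 90 0.235 [-0.08  0.89  2.    1.83  1.51 -1.33] 0.0 wrist [0.45 0.08 0.24]
70 90 0.35 [-0.08  0.64  1.99  1.81  1.44 -1.07] 0.0 wrist [0.45 0.08 0.35]
50 70 0.235 [ 0.07  0.66  2.14  2.21  1.   -1.28] 0.0 wrist [0.38 0.14 0.33]
50 70 0.35 [ 0.07  0.39  2.06  1.96  0.82 -0.89] 0.0 wrist [0.38 0.14 0.44]
50 90 0.235 [ 0.04  0.92  2.18  2.3   1.54 -1.54] 0.0 wrist [0.37 0.12 0.24]
50 90 0.35 [ 0.04  0.61  2.16  2.27  1.33 -1.29] 0.0 wrist [0.37 0.12 0.35]
```

```bash
cat > place.py <<'E'
from plan import *; from kin import *
import sys
def target(low,lat,along0=-20,lean=18,phi=70,pot=(546,337),zb=13):
    d=np.array([np.cos(np.radians(phi)),np.sin(np.radians(phi)),0]); y=np.array([d[1],-d[0],0]); R=tilt(phi,90-lean); l=np.radians(lean)
    b=np.array([*pot,zb])+d*along0+y*lat
    return b+low*(np.sin(l)*d+np.cos(l)*np.array([0,0,1]))+19*R[:,2],R
E
python3 - <<'E'
from place import *
t,R=target(210,13); print(t)
h=t+[0,0,125]
w=[((500,120,360),tilt(80,55)),(h,R),(t,R)]
plan(w); q=manip.sense()["q"]
for a,b in w: q,e=ik(np.array(a)/1000,b,q); print(np.round(q,2),round(e,4))
E
```

```text
[579.75083815 391.72020849 206.85054553]
travel [0.037, -0.0012, -0.0219] turn [-0.0243, 0.1139, 0.0269] rows>= 4
  -> at [500. 120. 360.]
travel [0.0865, 0.0196, 0.1542] turn [-0.025, 0.0471, 0.0124] rows>= 4
travel [0.0632, 0.004, 0.1662] turn [-0.025, 0.0471, 0.0124] rows>= 4
  -> at [579.7 391.8 331.9]
travel [-0.1487, -0.0, 0.0482] turn [0.0001, -0.0, 0.0001] rows>= 3
  -> at [579.7 391.7 206.8]
[-0.49  0.32  1.8   0.9   1.49 -0.62] 0.0
[ 0.03  0.52  1.84  1.61  1.08 -0.75] 0.0
[ 0.03  0.76  1.9   1.76  1.12 -1.07] 0.0
```

Call:
apply_moves(claw=[-1,-1,-1,-1,-1], travel=[[0.037,-0.0012,-0.0219],[0.037,-0.0012,-0.0219],[0.037,-0.0012,-0.0219],[0.037,-0.0012,-0.0219],[0.037,-0.0012,-0.0219]], turn=[[-0.0243,0.1139,0.0269],[-0.0243,0.1139,0.0269],[-0.0243,0.1139,0.0269],[-0.0243,0.1139,0.0269],[-0.0243,0.1139,0.0269]])

```text
t: 5.4
tcp_pos: [0.4996, 0.1202, 0.3585]
tool_rot: [0.682, 0.569, 0.35, -0.296]
force: [-0.3, 0.8, 0.2]
finger_gap: 0.152
gripper_force: 42.2
```

Call:
apply_moves(claw=[-1,-1,-1,-1,-1], travel=[[0.0865,0.0196,0.1542],[0.0865,0.0196,0.1542],[0.0865,0.0196,0.1542],[0.0865,0.0196,0.1542],[0.0865,0.0196,0.1542]], turn=[[-0.025,0.0471,0.0124],[-0.025,0.0471,0.0124],[-0.025,0.0471,0.0124],[-0.025,0.0471,0.0124],[-0.025,0.0471,0.0124]])

```text
t: 5.82
tcp_pos: [0.539, 0.2612, 0.3452]
tool_rot: [0.673, 0.522, 0.416, -0.318]
force: [-0.4, -0.2, -0.2]
finger_gap: 0.155
gripper_force: 42.2
```

Call:
apply_moves(claw=[-1,-1,-1,-1,-1], travel=[[0.0632,0.004,0.1662],[0.0632,0.004,0.1662],[0.0632,0.004,0.1662],[0.0632,0.004,0.1662],[0.0632,0.004,0.1662]], turn=[[-0.025,0.0471,0.0124],[-0.025,0.0471,0.0124],[-0.025,0.0471,0.0124],[-0.025,0.0471,0.0124],[-0.025,0.0471,0.0124]])

```text
t: 6.23
tcp_pos: [0.5795, 0.3968, 0.3305]
tool_rot: [0.663, 0.467, 0.479, -0.337]
force: [0.3, 0.0, -0.8]
finger_gap: 0.153
gripper_force: 42.2
```

```bash
python3 - <<'E'
from place import *; from h import *
t,R=target(210,13); plan([(t+[0,0,125],R),(t,R)])
s=snap("scene"); W=cloud(s)
# stick measurement: points above .14 near pot
b=(300,30,440,190); P=sel(W,b,.1,.5)
c=s["pixels"][30:190,300:440]; cv2.imwrite("pics/hover1.png",cv2.resize(c[:,:,::-1],None,fx=4,fy=3.7))
E
```

```text
travel [-0.0003, 0.0025, -0.006] turn [-0.0013, 0.0017, 0.0008] rows>= 1
  -> at [579.8 391.7 331.8]
travel [-0.1486, -0.0, 0.0483] turn [-0.0, 0.0, -0.0] rows>= 3
  -> at [579.8 391.7 206.8]
```

View pics/hover1.png

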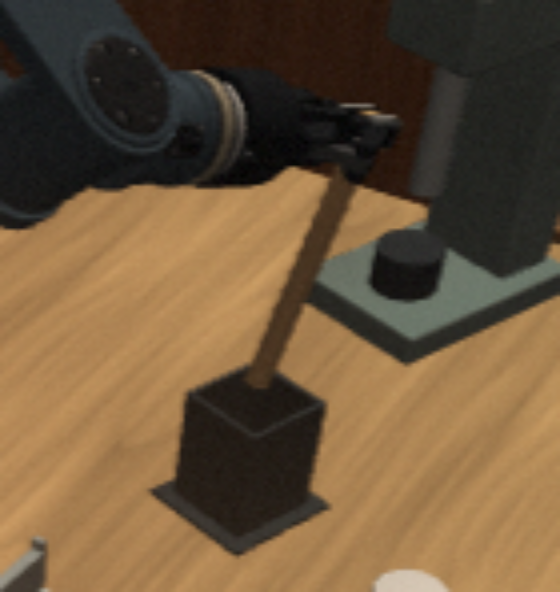

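The stick hangs over the pot mouth (lower end at crop px 260,383), leaning the right way. I lower it and release.

Call:
apply_moves(claw=[-1,-1,-1,-1,-1], travel=[[0,0.0025,-0.006],[-0.04,0.0025,0.006],[-0.08,0.0025,0.018],[-0.12,0.0025,0.032],[-0.149,0.0025,0.0423]], turn=[[0,0,0],[0,0,0],[0,0,0],[0,0,0],[0,0,0]])

```text
t: 6.7
tcp_pos: [0.5806, 0.3846, 0.2048]
tool_rot: [0.666, 0.463, 0.48, -0.335]
force: [-0.2, -0.2, -0.2]
finger_gap: 0.156
gripper_force: 42.2
```

Call:
apply_moves(claw=[-1,-1,-0.5,-0.5,-0.5], travel=[[0,0,0],[0,0,0],[0,0,0],[0,0,0],[0,0,0]], turn=[[0,0,0],[0,0,0],[0,0,0],[0,0,0],[0,0,0]])

```text
t: 7.12
tcp_pos: [0.5805, 0.3865, 0.2083]
tool_rot: [0.665, 0.464, 0.481, -0.335]
force: [0.1, -0.0, -0.2]
finger_gap: 0.25
gripper_force: 0.0
```

Call:
apply_moves(claw=[-0.5,-0.5,-0.5,-0.5,-0.5], travel=[[0,0,-0.02],[0,0,-0.06],[0,0,-0.1],[0,0,-0.15],[0,0,-0.15]], turn=[[0,0,0],[0,0,0],[0,0,0],[0,0,0],[0,0,0]])

```text
t: 7.53
tcp_pos: [0.5416, 0.2751, 0.2464]
tool_rot: [0.666, 0.462, 0.481, -0.333]
force: [0.1, -0.2, -0.4]
finger_gap: 0.253
gripper_force: 0.0
```

```bash
python3 - <<'E'
from place import *; from h import *
s=snap("scene")
c=s["pixels"][30:240,230:440]; cv2.imwrite("pics/rel1.png",cv2.resize(c[:,:,::-1],None,fx=2.8,fy=2.8))
W=cloud(snap("top")); P=sel(W,(265,140,292,245),.058,.076)
if len(P)>3: print(rect(P))
P=sel(W,(215,135,300,250),.058,.076); print(rect(P))
p,R,_=cur(); z=R[:,2]
w=[((480,110,330),tilt(80,30)),((445,40,250),down(85)),((434,18.3,150),down(89.5)),((434,18.3,42),None)]
plan(w); q=_["q"]
for a,b in w:
  if b is not None: q,e=ik(np.array(a)/1000,b,q); print(np.round(q,2),round(e,4))
E
```

```text
n=155 c=(596.4,15.6) wh=(69.6,12.7) a=0.9 z=66.0 zmax=71.8
n=166 c=(611.2,70.4) wh=(138.6,67.8) a=76.0 z=65.9 zmax=71.8
travel [0.015, 0.0004, -0.1229] turn [0.0228, -0.1155, -0.0186] rows>= 3
travel [-0.0293, -0.0088, -0.12] turn [0.0228, -0.1155, -0.0186] rows>= 3
  -> at [480. 110. 330.]
travel [-0.0437, -0.0093, 0.0133] turn [0.0459, -0.0421, -0.1715] rows>= 5
travel [-0.0312, -0.0275, 0.0211] turn [0.0459, -0.0421, -0.1715] rows>= 5
travel [-0.0104, -0.0354, 0.0286] turn [0.0459, -0.0421, -0.1715] rows>= 5
  -> at [445.   40.1 250. ]
travel [0.0114, -0.0283, 0.125] turn [0.0, 0.0001, -0.025] rows>= 3
  -> at [434.   18.3 150. ]
travel [-0.0001, -0.0, 0.135] turn [0.0, 0.0, 0.0] rows>= 3
  -> at [434.   18.3  42. ]
[-0.33  0.22  1.76  0.54  1.29 -0.34] 0.0
[-0.16  0.26  1.84 -0.    1.04 -1.64] 0.0
[-0.22  0.42  1.98 -0.    0.75 -1.78] 0.0
```

View pics/rel1.png

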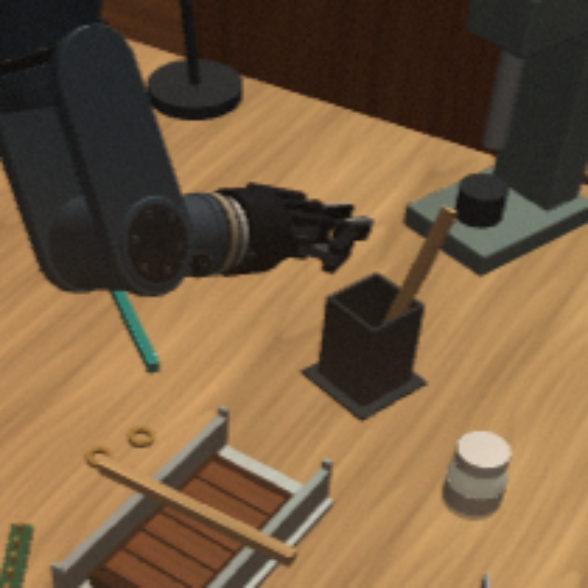

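The first stick stands in the pot, leaning away from the robot (crop px 425,265). The second stick is still across the jig.

Call:
apply_moves(claw=[-0.5,-0.5,-0.5,-0.5], travel=[[0.015,0.0004,-0.1229],[0.015,0.0004,-0.1229],[0.015,0.0004,-0.1229],[0.015,0.0004,-0.1229]], turn=[[0.0228,-0.1155,-0.0186],[0.0228,-0.1155,-0.0186],[0.0228,-0.1155,-0.0186],[0.0228,-0.1155,-0.0186]])

```text
t: 7.97
tcp_pos: [0.5131, 0.1945, 0.2907]
tool_rot: [0.714, 0.555, 0.346, -0.251]
force: [0.3, 0.5, 0.5]
finger_gap: 0.25
gripper_force: 0.0
```

Call:
apply_moves(claw=[0.2,0.2,0.2,0.2], travel=[[-0.0293,-0.0088,-0.12],[-0.0293,-0.0088,-0.12],[-0.0293,-0.0088,-0.12],[-0.0293,-0.0088,-0.12]], turn=[[0.0228,-0.1155,-0.0186],[0.0228,-0.1155,-0.0186],[0.0228,-0.1155,-0.0186],[0.0228,-0.1155,-0.0186]])

```text
t: 8.3
tcp_pos: [0.4824, 0.1121, 0.3329]
tool_rot: [0.737, 0.625, 0.199, -0.163]
force: [0.1, 1.5, 0.7]
finger_gap: 0.604
gripper_force: 0.0
```

Call:
apply_moves(claw=[0.2,0.2,0.2,0.2,0.2], travel=[[-0.0437,-0.0093,0.0133],[-0.0437,-0.0093,0.0133],[-0.0437,-0.0093,0.0133],[-0.0437,-0.0093,0.0133],[-0.0437,-0.0093,0.0133]], turn=[[0.0459,-0.0421,-0.1715],[0.0459,-0.0421,-0.1715],[0.0459,-0.0421,-0.1715],[0.0459,-0.0421,-0.1715],[0.0459,-0.0421,-0.1715]])

```text
t: 8.72
tcp_pos: [0.4674, 0.0907, 0.3004]
tool_rot: [0.541, 0.82, 0.142, -0.123]
force: [-0.3, -0.4, 1.6]
finger_gap: 0.603
gripper_force: 0.0
```

Call:
apply_moves(claw=[0.2,0.2,0.2,0.2,0.2], travel=[[-0.0312,-0.0275,0.0211],[-0.0312,-0.0275,0.0211],[-0.0312,-0.0275,0.0211],[-0.0312,-0.0275,0.0211],[-0.0312,-0.0275,0.0211]], turn=[[0.0459,-0.0421,-0.1715],[0.0459,-0.0421,-0.1715],[0.0459,-0.0421,-0.1715],[0.0459,-0.0421,-0.1715],[0.0459,-0.0421,-0.1715]])

```text
t: 9.13
tcp_pos: [0.4551, 0.0677, 0.2735]
tool_rot: [0.302, 0.948, 0.075, -0.066]
force: [0.4, 0.3, -0.1]
finger_gap: 0.598
gripper_force: 0.0
```

Call:
apply_moves(claw=[0.2,0.2,0.2,0.2,0.2], travel=[[-0.0104,-0.0354,0.0286],[-0.0104,-0.0354,0.0286],[-0.0104,-0.0354,0.0286],[-0.0104,-0.0354,0.0286],[-0.0104,-0.0354,0.0286]], turn=[[0.0459,-0.0421,-0.1715],[0.0459,-0.0421,-0.1715],[0.0459,-0.0421,-0.1715],[0.0459,-0.0421,-0.1715],[0.0459,-0.0421,-0.1715]])

```text
t: 9.55
tcp_pos: [0.4427, 0.0443, 0.2465]
tool_rot: [0.038, 0.999, 0.002, -0.004]
force: [-0.8, -0.0, 0.1]
finger_gap: 0.601
gripper_force: 0.0
```

```bash
python3 - <<'E'
from plan import *; from h import *
W=cloud(snap("scene")).reshape(-1,3); W=W[~np.isnan(W[:,0])]
P=W[(W[:,2]>.0585)&(W[:,2]<.072)&(W[:,0]>.4)&(W[:,0]<.66)&(abs(W[:,1]-.017)<.06)]; print(rect(P))
for a,b in((.41,.44),(.5,.53),(.6,.64)):
  k=P[(P[:,0]>a)&(P[:,0]<b)]; print(len(k),np.round(np.median(k,0)*1000,1) if len(k) else "")
plan([((434,18.3,150),down(89.5)),((434,18.3,42),None)])
E
```

```text
n=469 c=(522.6,-4.1) wh=(63.3,220.2) a=87.3 z=66.8 zmax=71.6
52 [426.3  15.   66. ]
62 [515.3  13.5  67.3]
80 [617.7  12.6  66.8]
travel [0.0066, -0.0341, 0.1207] turn [0.0012, -0.0024, -0.0208] rows>= 3
  -> at [434.   18.3 150. ]
travel [0.0, -0.0, 0.135] turn [0.0, 0.0, 0.0] rows>= 3
  -> at [434.   18.3  42. ]
```

Call:
apply_moves(claw=[0.2,0.2,0.2,0.2,0.2], travel=[[0.0066,-0.036,0.04],[0.0066,-0.036,0.08],[0.0066,-0.036,0.12],[0.0066,-0.036,0.12],[0.0066,-0.036,0.12]], turn=[[0,-0.0024,-0.0208],[0,-0.0024,-0.0208],[0,-0.0024,-0.0208],[0,-0.0024,-0.0208],[0,-0.0024,-0.0208]])

```text
t: 10.02
tcp_pos: [0.4348, 0.0147, 0.1507]
tool_rot: [0.009, 1.0, 0.002, -0.001]
force: [1.6, -1.0, 0.3]
finger_gap: 0.603
gripper_force: 0.0
```

Call:
apply_moves(claw=[0.2,0.2,0.2,0.2,0.2], travel=[[0,0,0.045],[0,0,0.09],[0,0,0.135],[0,0,0.135],[0,0,0.135]], turn=[[0,0,0],[0,0,0],[0,0,0],[0,0,0],[0,0,0]])

```text
t: 10.43
tcp_pos: [0.4369, 0.0139, 0.044]
tool_rot: [0.009, 1.0, 0.001, 0.001]
force: [0.2, -0.1, 0.8]
finger_gap: 0.599
gripper_force: 0.0
```

Call:
apply_moves(claw=[-1,-1,-1,-1,-1], travel=[[0,0,0],[0,0,0],[0,0,0],[0,0,0],[0,0,0]], turn=[[0,0,0],[0,0,0],[0,0,0],[0,0,0],[0,0,0]])

```text
t: 10.85
tcp_pos: [0.4391, 0.013, 0.0472]
tool_rot: [0.009, 1.0, -0.0, 0.005]
force: [-0.6, 1.2, 11.1]
finger_gap: 0.152
gripper_force: 44.1
```

Call:
apply_moves(claw=[-1,-1,-1,-1,-1], travel=[[0,0,0],[0,0,0],[0,0,-0.01],[0,0,-0.02],[0,0,-0.02]], turn=[[0,0,0],[0,0,0],[0,0,0],[0,0,0],[0,0,0]])

```text
t: 11.27
tcp_pos: [0.4383, 0.0131, 0.0627]
tool_rot: [0.009, 1.0, -0.0, 0.004]
force: [-0.3, -0.9, -1.2]
finger_gap: 0.153
gripper_force: 42.6
```

```bash
python3 - <<'E'
from place import *
p,R,s=cur(); print(1000*(.522-p[0]))
low=110+1000*(.522-p[0])
t,Rt=target(low,-13); print(low,t)
w=[((465,40,300),down(89.5)),((500,80,360),down(-6)),((500,120,360),tilt(80,55)),(t+[0,0,125],Rt),(t,Rt)]
plan(w); q=s["q"]
for a,b in w: q,e=ik(np.array(a)/1000,b,q); print(np.round(q,2),round(e,4))
E
```

```text
83.73591245549383
193.73591245549383 [553.599878   395.88995039 191.38247909]
travel [-0.0177, 0.0171, -0.1482] turn [-0.0, 0.0014, -0.0016] rows>= 3
travel [-0.0171, 0.017, -0.1483] turn [-0.0, 0.0014, -0.0016] rows>= 3
  -> at [465.   40.  300.1]
travel [-0.0144, 0.0168, -0.025] turn [-0.0, -0.0, 0.1769] rows>= 5
travel [-0.0034, 0.0219, -0.025] turn [-0.0, -0.0, 0.1769] rows>= 5
travel [0.0087, 0.0204, -0.025] turn [-0.0, -0.0, 0.1769] rows>= 5
  -> at [500.   80.1 360. ]
travel [0.0248, -0.0026, 0.0] turn [-0.0053, 0.1528, 0.0102] rows>= 4
travel [0.0219, -0.0035, 0.0114] turn [-0.0053, 0.1528, 0.0102] rows>= 4
  -> at [500. 120. 360.]
travel [0.0784, 0.0031, 0.1595] turn [-0.025, 0.0471, 0.0124] rows>= 4
travel [0.0538, -0.0124, 0.169] turn [-0.025, 0.0471, 0.0124] rows>= 4
  -> at [553.7 395.9 316.4]
travel [-0.1486, -0.0001, 0.0482] turn [0.0, -0.0001, -0.0] rows>= 3
  -> at [553.6 395.9 191.4]
[-0.15  0.23  1.72 -0.    1.19 -1.72] 0.0
[-0.06  0.23  1.54  0.    1.37  0.04] 0.0
[-0.49  0.32  1.8   0.9   1.49 -0.62] 0.0
[ 0.04  0.53  1.91  1.66  1.08 -0.83] 0.0
[ 0.04  0.79  1.96  1.81  1.13 -1.17] 0.0
```

Call:
apply_moves(claw=[-1,-1,-1,-1], travel=[[0,0,-0.05],[-0.01,0.01,-0.1],[-0.0177,0.0171,-0.148],[-0.0177,0.0171,-0.148]], turn=[[0,0,0],[0,0,0],[0,0,0],[0,0,0]])

```text
t: 11.6
tcp_pos: [0.4567, 0.0265, 0.1853]
tool_rot: [0.009, 1.0, -0.001, 0.01]
force: [1.0, -0.2, -0.8]
finger_gap: 0.156
gripper_force: 42.7
```

Call:
apply_moves(claw=[-1,-1,-1,-1], travel=[[-0.005,0,-0.05],[-0.01,0.01,-0.1],[-0.0171,0.017,-0.148],[-0.0171,0.017,-0.148]], turn=[[0,0,0],[0,0,0],[0,0,0],[0,0,0]])

```text
t: 11.93
tcp_pos: [0.4697, 0.04, 0.3048]
tool_rot: [0.009, 1.0, -0.001, 0.011]
force: [1.8, -0.4, -0.5]
finger_gap: 0.152
gripper_force: 42.7
```

Call:
apply_moves(claw=[-1,-1,-1,-1,-1], travel=[[-0.0144,0.0168,-0.025],[-0.0144,0.0168,-0.025],[-0.0144,0.0168,-0.025],[-0.0144,0.0168,-0.025],[-0.0144,0.0168,-0.025]], turn=[[0,0,0.1769],[0,0,0.1769],[0,0,0.1769],[0,0,0.1769],[0,0,0.1769]])

```text
t: 12.35
tcp_pos: [0.4754, 0.0532, 0.3168]
tool_rot: [0.286, 0.958, 0.001, 0.002]
force: [0.0, 0.8, 0.4]
finger_gap: 0.155
gripper_force: 42.6
```

Call:
apply_moves(claw=[-1,-1,-1,-1,-1], travel=[[-0.0034,0.0219,-0.025],[-0.0034,0.0219,-0.025],[-0.0034,0.0219,-0.025],[-0.0034,0.0219,-0.025],[-0.0034,0.0219,-0.025]], turn=[[0,0,0.1769],[0,0,0.1769],[0,0,0.1769],[0,0,0.1769],[0,0,0.1769]])

```text
t: 12.77
tcp_pos: [0.4871, 0.0664, 0.3367]
tool_rot: [0.538, 0.843, 0.001, 0.001]
force: [-0.4, -0.1, -0.5]
finger_gap: 0.151
gripper_force: 42.6
```

Call:
apply_moves(claw=[-1,-1,-1,-1,-1], travel=[[0.0087,0.0204,-0.025],[0.0087,0.0204,-0.025],[0.0087,0.0204,-0.025],[0.0087,0.0204,-0.025],[0.0087,0.0204,-0.025]], turn=[[0,0,0.1769],[0,0,0.1769],[0,0,0.1769],[0,0,0.1769],[0,0,0.1769]])

```text
t: 13.18
tcp_pos: [0.4989, 0.0796, 0.3567]
tool_rot: [0.748, 0.663, 0.001, 0.001]
force: [-0.5, -0.3, -0.4]
finger_gap: 0.153
gripper_force: 42.6
```

Call:
apply_moves(claw=[-1,-1,-1,-1,-1], travel=[[0.0248,-0.0026,0],[0.0248,-0.0026,0],[0.0248,-0.0026,0],[0.0248,-0.0026,0],[0.0248,-0.0026,0]], turn=[[-0.0053,0.1528,0.0102],[-0.0053,0.1528,0.0102],[-0.0053,0.1528,0.0102],[-0.0053,0.1528,0.0102],[-0.0053,0.1528,0.0102]])

```text
t: 13.6
tcp_pos: [0.4986, 0.097, 0.3552]
tool_rot: [0.737, 0.632, 0.184, -0.153]
force: [0.0, 0.0, -0.8]
finger_gap: 0.153
gripper_force: 42.6
```

Call:
apply_moves(claw=[-1,-1,-1,-1,-1], travel=[[0.0219,-0.0035,0.0114],[0.0219,-0.0035,0.0114],[0.0219,-0.0035,0.0114],[0.0219,-0.0035,0.0114],[0.0219,-0.0035,0.0114]], turn=[[-0.0053,0.1528,0.0102],[-0.0053,0.1528,0.0102],[-0.0053,0.1528,0.0102],[-0.0053,0.1528,0.0102],[-0.0053,0.1528,0.0102]])

```text
t: 14.02
tcp_pos: [0.4989, 0.1184, 0.3545]
tool_rot: [0.683, 0.565, 0.355, -0.297]
force: [-0.3, -1.1, -1.1]
finger_gap: 0.155
gripper_force: 42.7
```

Call:
apply_moves(claw=[-1,-1,-1,-1,-1], travel=[[0.0784,0.0031,0.1595],[0.0784,0.0031,0.1595],[0.0784,0.0031,0.1595],[0.0784,0.0031,0.1595],[0.0784,0.0031,0.1595]], turn=[[-0.025,0.0471,0.0124],[-0.025,0.0471,0.0124],[-0.025,0.0471,0.0124],[-0.025,0.0471,0.0124],[-0.025,0.0471,0.0124]])

```text
t: 14.43
tcp_pos: [0.526, 0.2617, 0.3356]
tool_rot: [0.674, 0.519, 0.42, -0.317]
force: [0.1, -0.3, -0.8]
finger_gap: 0.153
gripper_force: 42.7
```

Call:
apply_moves(claw=[-1,-1,-1,-1,-1], travel=[[0.0538,-0.0187,0.169],[0.0538,-0.0187,0.169],[0.0538,-0.0187,0.169],[0.0538,-0.0187,0.169],[0.0538,-0.0187,0.169]], turn=[[-0.025,0.0471,0.0124],[-0.025,0.0471,0.0124],[-0.025,0.0471,0.0124],[-0.025,0.0471,0.0124],[-0.025,0.0471,0.0124]])

```text
t: 14.85
tcp_pos: [0.5499, 0.4008, 0.3142]
tool_rot: [0.662, 0.464, 0.483, -0.335]
force: [-0.3, 0.5, 0.3]
finger_gap: 0.148
gripper_force: 42.7
```

```bash
python3 - <<'E'
from place import *; from h import *
t,R=target(193.7,-18); plan([(t+[0,0,125],R),(t,R)])
s=snap("scene")
c=s["pixels"][30:240,230:440]; cv2.imwrite("pics/hover2.png",cv2.resize(c[:,:,::-1],None,fx=2.8,fy=2.8))
E
```

```text
travel [0.0012, 0.0002, -0.0048] turn [0.0011, -0.0005, 0.0013] rows>= 1
  -> at [548.9 397.6 316.3]
travel [-0.1486, 0.0, 0.0483] turn [0.0, 0.0, -0.0] rows>= 3
  -> at [548.9 397.6 191.3]
```

View pics/hover2.png

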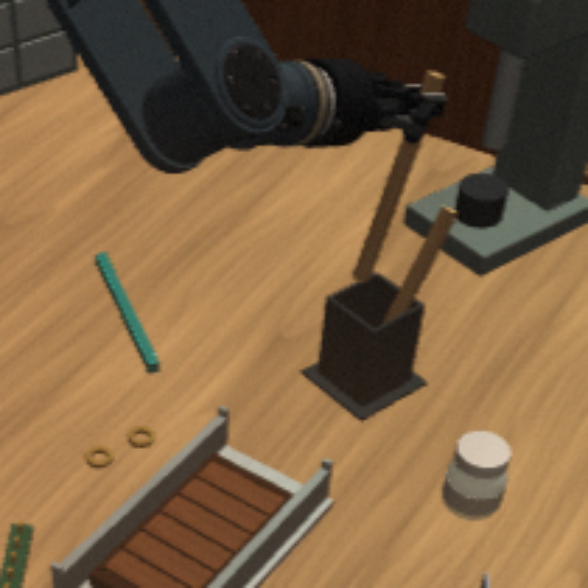

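```bash
python3 - <<'E'
from place import *; from h import *
W=cloud(snap("scene"))
P=sel(W,(350,75,382,140),.125,.30)
d=np.array([np.cos(np.radians(70)),np.sin(np.radians(70))]); y=np.array([d[1],-d[0]])
for z in np.arange(.13,.27,.02):
    k=P[(abs(P[:,2]-z)<.01)]; k=k[k[:,1]<.5]
    if len(k): m=np.median(k,0)*1000; r=m[:2]-[546,337]; print(len(k),np.round(m,1),"along",round(r@d,1),"lat",round(r@y,1))
E
```

```text
44 [573.4 356.4 133.7] along 27.6 lat 19.1
77 [537.1 337.8 149.1] along -2.3 lat -8.6
57 [535.7 339.1 169.1] along -1.6 lat -10.4
44 [536.1 345.  190.8] along 4.1 lat -12.0
48 [536.8 350.  210.6] along 9.0 lat -13.1
46 [539.6 355.1 231.3] along 14.9 lat -12.2
51 [541.3 361.  249.9] along 21.0 lat -12.6
53 [543.9 367.9 270. ] along 28.3 lat -12.6
```

Call:
apply_moves(claw=[-1,-1,-1,-1,-1], travel=[[0,0.003,-0.005],[-0.04,0.003,0.007],[-0.08,0.003,0.02],[-0.115,0.003,0.032],[-0.146,0.003,0.0435]], turn=[[0,0,0],[0,0,0],[0,0,0],[0,0,0],[0,0,0]])

```text
t: 15.37
tcp_pos: [0.5549, 0.3905, 0.1919]
tool_rot: [0.664, 0.461, 0.486, -0.333]
force: [0.5, -0.2, -0.7]
finger_gap: 0.153
gripper_force: 42.7
```

Call:
apply_moves(claw=[-1,-1,-0.55,-0.55,-0.55], travel=[[0,0,0],[0,0,0],[0,0,0],[0,0,0],[0,0,0]], turn=[[0,0,0],[0,0,0],[0,0,0],[0,0,0],[0,0,0]])

```text
t: 15.78
tcp_pos: [0.5541, 0.3924, 0.1948]
tool_rot: [0.663, 0.462, 0.486, -0.333]
force: [-0.4, -0.0, 1.1]
finger_gap: 0.232
gripper_force: 0.0
```

Call:
apply_moves(claw=[-0.5,-0.5,-0.5,-0.5,-0.5], travel=[[0,0,-0.02],[0,0,-0.06],[0,0,-0.1],[0,0,-0.15],[0,0,-0.15]], turn=[[0,0,0],[0,0,0],[0,0,0],[0,0,0],[0,0,0]])

```text
t: 16.2
tcp_pos: [0.5142, 0.2809, 0.2318]
tool_rot: [0.665, 0.459, 0.487, -0.331]
force: [1.0, -0.1, 0.1]
finger_gap: 0.252
gripper_force: 0.0
```

```bash
python3 - <<'E'
from place import *; from h import *
s=snap("scene")
c=s["pixels"][60:300,200:440]; cv2.imwrite("pics/rel2.png",cv2.resize(c[:,:,::-1],None,fx=2.4,fy=2.4))
W=cloud(s); P=sel(W,(238,250,260,282),.055,.07); print(rect(P))
p,R,S=cur()
# knob push: tool down, shut fingers behind the knob (-y side), jaw line across x
yj=np.array([.0628,.998]); k=np.array([514,-198.]); 
b=k-yj*50
w=[((480,110,330),tilt(80,30)),((480,-20,280),down(-3.6)),((b[0],b[1]-20,180),down(-3.6)),((b[0],b[1],40),None)]
plan(w); q=S["q"]
for a,r in w:
  if r is not None: q,e=ik(np.array(a)/1000,r,q); print(np.round(q,2),round(e,4))
E
```

```text
n=106 c=(514.9,-199.3) wh=(27.1,26.5) a=14.3 z=64.3 zmax=68.9
travel [0.0253, 0.0188, -0.1221] turn [0.0249, -0.1167, -0.0186] rows>= 4
travel [-0.0211, 0.0092, -0.124] turn [0.0249, -0.1167, -0.0186] rows>= 4
  -> at [480.  109.9 330. ]
travel [-0.1698, 0.0282, -0.0258] turn [0.0094, -0.1664, -0.0348] rows>= 5
  -> at [480. -20. 280.]
travel [-0.1534, 0.0289, 0.0625] turn [0.0, -0.0, 0.0] rows>= 4
travel [-0.1534, 0.0289, 0.0625] turn [0.0, -0.0, 0.0] rows>= 4
  -> at [ 510.8 -267.9  180. ]
travel [0.0249, -0.0015, 0.175] turn [0.0, 0.0, 0.0] rows>= 4
  -> at [ 510.9 -247.9   40. ]
[-0.33  0.22  1.76  0.54  1.29 -0.34] 0.0
[-0.27  0.27  1.72  0.    1.15 -0.21] 0.0
[-0.68  0.53  1.61 -0.    1.01 -0.61] 0.0
```

View pics/rel2.png

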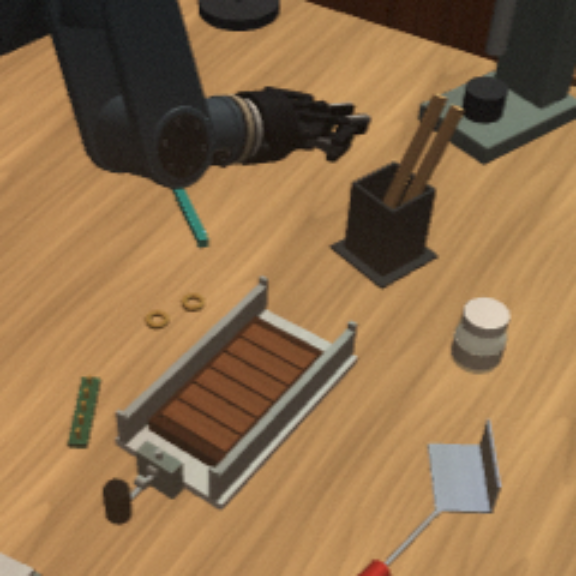

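Both sticks stand in the pot (crop px 415,150) and the jig is clear. Next is the rod: I'll grip the knob and push it 20 mm.

Call:
apply_moves(claw=[-0.5,-0.5,-0.5,-0.5], travel=[[0.0253,0.0188,-0.1221],[0.0253,0.0188,-0.1221],[0.0253,0.0188,-0.1221],[0.0253,0.0188,-0.1221]], turn=[[0.0249,-0.1167,-0.0186],[0.0249,-0.1167,-0.0186],[0.0249,-0.1167,-0.0186],[0.0249,-0.1167,-0.0186]])

```text
t: 16.58
tcp_pos: [0.5003, 0.1969, 0.2834]
tool_rot: [0.713, 0.554, 0.349, -0.249]
force: [0.2, 0.6, -0.1]
finger_gap: 0.25
gripper_force: 0.0
```

Call:
apply_moves(claw=[-0.5,-0.5,-0.5,-0.5], travel=[[-0.0211,0.0092,-0.124],[-0.0211,0.0092,-0.124],[-0.0211,0.0092,-0.124],[-0.0211,0.0092,-0.124]], turn=[[0.0249,-0.1167,-0.0186],[0.0249,-0.1167,-0.0186],[0.0249,-0.1167,-0.0186],[0.0249,-0.1167,-0.0186]])

```text
t: 16.92
tcp_pos: [0.4837, 0.1123, 0.3339]
tool_rot: [0.737, 0.625, 0.199, -0.161]
force: [0.3, 0.5, 1.7]
finger_gap: 0.254
gripper_force: 0.0
```

Call:
apply_moves(claw=[0.3,0.3,0.3,0.3,0.3], travel=[[-0.1698,0.0282,-0.0258],[-0.1698,0.0282,-0.0258],[-0.1698,0.0282,-0.0258],[-0.1698,0.0282,-0.0258],[-0.1698,0.0282,-0.0258]], turn=[[0.0094,-0.1664,-0.0348],[0.0094,-0.1664,-0.0348],[0.0094,-0.1664,-0.0348],[0.0094,-0.1664,-0.0348],[0.0094,-0.1664,-0.0348]])

```text
t: 17.33
tcp_pos: [0.48, -0.0162, 0.2766]
tool_rot: [0.726, 0.688, -0.002, -0.001]
force: [-0.1, 1.0, -0.1]
finger_gap: 0.65
gripper_force: 0.0
```

```bash
python3 - <<'E'
from plan import *
plan([((514,-198,140),down(-3.6)),((514,-198,30),None)])
E
```

```text
travel [-0.1121, 0.0278, 0.0854] turn [-0.0008, 0.0003, 0.0014] rows>= 3
travel [-0.1121, 0.0281, 0.0854] turn [-0.0008, 0.0003, 0.0014] rows>= 3
  -> at [ 514. -198.  140.]
travel [-0.0, 0.0, 0.1375] turn [0.0, 0.0, 0.0] rows>= 3
  -> at [ 514. -198.   30.]
```

Call:
apply_moves(claw=[0.3,0.3,0.3,0.3], travel=[[-0.1121,0.028,0.0854],[-0.1121,0.028,0.0854],[-0.1121,0.028,0.0854],[-0.1121,0.028,0.0854]], turn=[[0,0,0.0014],[0,0,0.0014],[0,0,0.0014],[0,0,0.0014]])

```text
t: 17.67
tcp_pos: [0.4969, -0.1089, 0.2056]
tool_rot: [0.729, 0.685, -0.002, -0.004]
force: [-0.4, 0.9, 0.5]
finger_gap: 0.645
gripper_force: 0.0
```

Call:
apply_moves(claw=[0.3,0.3,0.3,0.3,0.3], travel=[[-0.1121,0.028,0.0854],[-0.1121,0.028,0.0854],[-0.1121,0.028,0.0854],[-0.1121,0.028,0.0854],[-0.1121,0.028,0.0854]], turn=[[0,0,0],[0,0,0],[0,0,0],[0,0,0],[0,0,0]])

```text
t: 18.08
tcp_pos: [0.5137, -0.1973, 0.1397]
tool_rot: [0.729, 0.685, -0.001, -0.004]
force: [0.6, 1.0, 0.1]
finger_gap: 0.649
gripper_force: 0.0
```

```bash
python3 - <<'E'
from plan import *
print(cur()[0]); plan([((514,-198,140),down(-3.6)),((514,-198,30),None)])
E
```

```text
[ 0.51374796 -0.19733103  0.13967028]
travel [-0.0008, 0.0004, -0.0004] turn [-0.0019, -0.0013, 0.0003] rows>= 1
  -> at [ 514. -198.  140.]
travel [0.0, -0.0, 0.1375] turn [0.0, 0.0, 0.0] rows>= 3
  -> at [ 514. -198.   30.]
```

Call:
apply_moves(claw=[0.3,0.3,0.3,0.3,0.3], travel=[[-0.0008,0,0.045],[-0.0008,0,0.09],[-0.0008,0,0.137],[-0.0008,0,0.137],[-0.0008,0,0.137]], turn=[[0,0,0],[0,0,0],[0,0,0],[0,0,0],[0,0,0]])

```text
t: 18.5
tcp_pos: [0.5127, -0.1962, 0.0306]
tool_rot: [0.728, 0.686, -0.001, -0.004]
force: [1.6, 0.7, 1.2]
finger_gap: 0.653
gripper_force: 0.0
```

Call:
apply_moves(claw=[-1,-1,-1,-1,-1], travel=[[0,0,0],[0,0,0],[0,0,0],[0,0,0],[0,0,0]], turn=[[0,0,0],[0,0,0],[0,0,0],[0,0,0],[0,0,0]], newtons=40)

```text
t: 18.92
tcp_pos: [0.5131, -0.1985, 0.0348]
tool_rot: [0.728, 0.686, -0.001, -0.001]
force: [-5.2, 0.9, 5.8]
finger_gap: 0.32
gripper_force: 39.3
```

Call:
apply_moves(claw=[-1,-1,-1,-1,-1], travel=[[0,0,0],[0,0,0],[0,0,0],[0,0,0],[0,0,0]], turn=[[0,0,0],[0,0,0],[0,0,0],[0,0,0],[0,0,0]])

```text
t: 19.33
tcp_pos: [0.5131, -0.1986, 0.0348]
tool_rot: [0.728, 0.686, -0.001, -0.001]
force: [-5.3, 0.7, 6.3]
finger_gap: 0.318
gripper_force: 39.3
```

Call:
apply_moves(claw=[-1,-1,-1,-1,-1], travel=[[0.004,0,0],[0.008,0,0],[0.012,0,0],[0.016,0,0],[0.016,0,0]], turn=[[0,0,0],[0,0,0],[0,0,0],[0,0,0],[0,0,0]])

```text
t: 19.75
tcp_pos: [0.5139, -0.1861, 0.0348]
tool_rot: [0.728, 0.685, -0.001, -0.001]
force: [-3.2, 4.2, 4.7]
finger_gap: 0.313
gripper_force: 39.6
```

Call:
apply_moves(claw=[-1,-1,-1,-1,-1], travel=[[0.003,0,0],[0.006,0,0],[0.009,0,0],[0.009,0,0],[0.009,0,0]], turn=[[0,0,0],[0,0,0],[0,0,0],[0,0,0],[0,0,0]])

```text
t: 20.17
tcp_pos: [0.5145, -0.1786, 0.0348]
tool_rot: [0.728, 0.686, -0.001, -0.001]
force: [-4.4, 0.6, 5.3]
finger_gap: 0.312
gripper_force: 39.6
```

Call:
apply_moves(claw=[0.3,0.3,0.3,0.3,0.3], travel=[[0,0,0],[0,0,0],[0,0,0],[0,0,0],[0,0,0]], turn=[[0,0,0],[0,0,0],[0,0,0],[0,0,0],[0,0,0]])

```text
t: 20.58
tcp_pos: [0.516, -0.1794, 0.0319]
tool_rot: [0.728, 0.685, -0.001, -0.001]
force: [-0.4, -0.0, 0.6]
finger_gap: 0.649
gripper_force: 0.0
```

Call:
apply_moves(claw=[0.3,0.3,0.3,0.3,0.3], travel=[[0,0,-0.05],[0,0,-0.1],[0,0,-0.15],[0,0,-0.2],[0,0,-0.2]], turn=[[0,0,0],[0,0,0],[0,0,0],[0,0,0],[0,0,0]])

```text
t: 21.0
tcp_pos: [0.5205, -0.1817, 0.199]
tool_rot: [0.728, 0.685, 0.001, 0.006]
force: [0.2, -0.9, 0.3]
finger_gap: 0.648
gripper_force: 0.0
```

```bash
python3 - <<'E'
from plan import *; from kin import *; from h import *
for n in("scene","top"):
  s=snap(n); W=cloud(s).reshape(-1,3); W=W[~np.isnan(W[:,0])]
  P=W[(W[:,2]>.055)&(W[:,2]<.07)&(abs(W[:,0]-.514)<.025)&(abs(W[:,1]+.18)<.035)]; print(n,len(P),rect(P) if len(P)>5 else "")
  P=W[(W[:,2]>.12)&(W[:,2]<.15)&(abs(W[:,0]-.484)<.04)&(abs(W[:,1]+.366)<.04)]; print("handle",len(P),rect(P) if len(P)>5 else "")
  P=W[(W[:,2]>.003)&(W[:,2]<.016)&(abs(W[:,0]-.484)<.1)&(abs(W[:,1]+.366)<.1)]; print("restbase",rect(P))
# roller grasp: jaw line options 6 / 96 deg
p,R,S=cur()
for psi in(6,96,-84):
  q,e=ik(np.array([.484,-.3665,.1]),down(psi),S["q"]); print(psi,np.round(q,2),e)
  q,e=ik(np.array([.528,.014,.11]),down(psi-9.6),q); print(psi,np.round(q,2),e)
E
```

```text
scene 100 n=100 c=(516.4,-178.3) wh=(24.9,27.6) a=36.2 z=63.9 zmax=68.1
handle 169 n=169 c=(484.7,-367.4) wh=(23.7,23.9) a=4.7 z=137.5 zmax=143.8
restbase n=1113 c=(484.0,-366.7) wh=(199.8,198.4) a=0.1 z=5.3 zmax=15.7
top 0 
handle 136 n=136 c=(484.1,-365.5) wh=(24.4,25.3) a=5.1 z=136.4 zmax=141.4
restbase n=416 c=(482.5,-371.6) wh=(196.6,189.9) a=1.8 z=5.1 zmax=15.7
6 [-0.83  0.67  1.59  0.    0.88 -0.94] 8.326672684688674e-16
6 [-0.19  0.58  1.78  0.    0.78 -0.12] 2.5646151868841116e-12
96 [-0.83  0.67  1.59 -0.    0.88 -2.51] 4.534742902688504e-09
96 [-0.19  0.58  1.78  0.    0.78 -1.69] 2.3081536681957004e-12
-84 [-0.83  0.67  1.59  0.    0.88  0.63] 1.940494848140517e-09
-84 [-0.19  0.58  1.78  0.    0.78  1.45] 3.880282925326074e-12
```

```bash
python3 - <<'E'
from plan import *; from h import *
s=np.load("top0.npz"); W=cloud(s); px=s["pixels"].astype(int)
X=W[150:240,215:345].reshape(-1,3);C=px[150:240,215:345].reshape(-1,3)
m=(C[:,0]>C[:,2]*2)&(C[:,0]<140)&(C[:,0]>50)&(X[:,2]<.05)&(X[:,2]>.02); print("brown",rect(X[m]))
s=np.load("scene0.npz"); W=cloud(s); px=s["pixels"].astype(int)
X=W[170:280,230:370].reshape(-1,3);C=px[170:280,230:370].reshape(-1,3)
m=(C[:,0]>C[:,2]*2)&(C[:,0]<150)&(C[:,0]>50)&(X[:,2]<.05)&(X[:,2]>.02); print("brown",rect(X[m]))
plan([((484.3,-366.5,200),down(-84.5)),((484.3,-366.5,92),None)])
E
```

```text
brown n=2292 c=(531.5,32.3) wh=(235.3,107.0) a=85.3 z=32.6 zmax=48.4
brown n=1736 c=(481.8,-32.3) wh=(321.3,194.7) a=71.6 z=34.2 zmax=43.9
travel [-0.0785, -0.0088, -0.0027] turn [0.0002, 0.0, 0.15] rows>= 4
travel [-0.0739, 0.0277, -0.0027] turn [0.0002, 0.0, 0.15] rows>= 4
travel [-0.0533, 0.0583, -0.0027] turn [0.0002, 0.0, 0.15] rows>= 4
  -> at [ 484.3 -366.5  200.1]
travel [-0.0, -0.0001, 0.1351] turn [0.0, 0.0, 0.0] rows>= 3
  -> at [ 484.3 -366.5   92. ]
```

Call:
apply_moves(claw=[0.3,0.3,0.3,0.3,0.3], travel=[[-0.0785,-0.0088,-0.0027],[-0.0785,-0.0088,-0.0027],[-0.0785,-0.0088,-0.0027],[-0.0785,-0.0088,-0.0027],[-0.0785,-0.0088,-0.0027]], turn=[[0,0,0.15],[0,0,0.15],[0,0,0.15],[0,0,0.15],[0,0,0.15]])

```text
t: 21.52
tcp_pos: [0.5037, -0.2413, 0.1914]
tool_rot: [0.869, 0.495, -0.002, -0.003]
force: [-0.0, 1.0, -0.3]
finger_gap: 0.652
gripper_force: 0.0
```

Call:
apply_moves(claw=[0.3,0.3,0.3,0.3,0.3], travel=[[-0.0739,0.0277,-0.0027],[-0.0739,0.0277,-0.0027],[-0.0739,0.0277,-0.0027],[-0.0739,0.0277,-0.0027],[-0.0739,0.0277,-0.0027]], turn=[[0,0,0.15],[0,0,0.15],[0,0,0.15],[0,0,0.15],[0,0,0.15]])

```text
t: 21.93
tcp_pos: [0.4932, -0.3033, 0.194]
tool_rot: [0.96, 0.28, -0.002, -0.002]
force: [0.3, 0.2, -0.2]
finger_gap: 0.648
gripper_force: 0.0
```

Call:
apply_moves(claw=[0.3,0.3,0.3,0.3,0.3], travel=[[-0.0533,0.0583,-0.0027],[-0.0533,0.0583,-0.0027],[-0.0533,0.0583,-0.0027],[-0.0533,0.0583,-0.0027],[-0.0533,0.0583,-0.0027]], turn=[[0,0,0.15],[0,0,0.15],[0,0,0.15],[0,0,0.15],[0,0,0.15]])

```text
t: 22.35
tcp_pos: [0.4827, -0.3654, 0.1965]
tool_rot: [0.999, 0.049, -0.002, -0.002]
force: [0.6, 0.7, 0.3]
finger_gap: 0.645
gripper_force: 0.0
```

```bash
python3 - <<'E'
from plan import *
print(cur()[0]); plan([((484.3,-366.5,200),down(-84.5)),((484.3,-366.5,92),None)])
E
```

```text
[ 0.48267474 -0.36543149  0.19654351]
travel [0.0019, 0.0015, -0.0043] turn [-0.001, 0.0014, 0.0008] rows>= 1
  -> at [ 484.3 -366.5  200. ]
travel [-0.0, 0.0, 0.135] turn [0.0, 0.0, 0.0] rows>= 3
  -> at [ 484.3 -366.5   92. ]
```

Call:
apply_moves(claw=[0.3,0.3,0.3,0.3,0.3], travel=[[0.0019,0.0015,0.04],[0.0019,0.0015,0.08],[0.0019,0.0015,0.12],[0.0019,0.0015,0.131],[0.0019,0.0015,0.131]], turn=[[0,0,0],[0,0,0],[0,0,0],[0,0,0],[0,0,0]])

```text
t: 22.77
tcp_pos: [0.4828, -0.3644, 0.0898]
tool_rot: [0.999, 0.05, -0.004, -0.004]
force: [1.0, 0.2, 0.7]
finger_gap: 0.647
gripper_force: 0.0
```

Call:
apply_moves(claw=[-1,-1,-1,-1,-1], travel=[[0,0,0],[0,0,0],[0,0,0],[0,0,0],[0,0,0]], turn=[[0,0,0],[0,0,0],[0,0,0],[0,0,0],[0,0,0]], newtons=90)

```text
t: 23.18
tcp_pos: [0.4857, -0.3677, 0.0953]
tool_rot: [0.999, 0.048, -0.0, 0.001]
force: [1.1, 1.9, 6.3]
finger_gap: 0.269
gripper_force: 89.2
```

Call:
apply_moves(claw=[-1,-1,-1,-1,-1], travel=[[0,0,0],[0,0,0],[0,0,0],[0,0,0],[0,0,0]], turn=[[0,0,0],[0,0,0],[0,0,0],[0,0,0],[0,0,0]])

```text
t: 23.6
tcp_pos: [0.4857, -0.3677, 0.0952]
tool_rot: [0.999, 0.048, -0.0, 0.001]
force: [0.9, 1.0, 6.3]
finger_gap: 0.271
gripper_force: 89.3
```

```bash
python3 - <<'E'
from plan import *
p,R,s=cur(); print(p,R.round(4).tolist(),s["force"],s["ft_torque"])
E
```

```text
[ 0.4856888  -0.36766183  0.09523701] [[0.9953, 0.0965, 0.0], [0.0965, -0.9953, -0.0017], [-0.0001, 0.0017, -1.0]] [0.89494157 0.96452729 6.30887649] [ 0.41416693 -0.07315897  0.09937564]
```

```bash
python3 - <<'E'
from plan import *
plan([((485.7,-367.7,200),None),((521.8,-83.8,200),down(-93.6)),((521.8,-83.8,130),None)])
E
```

```text
travel [-0.0, 0.0003, -0.131] turn [0.0, 0.0, 0.0] rows>= 3
  -> at [ 485.7 -367.7  200. ]
travel [0.0396, -0.1744, -0.0003] turn [0.0003, -0.0, 0.0254] rows>= 4
travel [0.0255, -0.177, -0.0001] turn [0.0003, -0.0, 0.0254] rows>= 4
  -> at [521.8 -83.9 200. ]
travel [0.0, -0.0001, 0.0875] turn [0.0, 0.0, 0.0] rows>= 2
  -> at [521.8 -83.8 130. ]
```

Call:
apply_moves(claw=[-1,-1,-1,-1,-1], travel=[[0,0,-0.02],[0,0,-0.05],[0,0,-0.09],[0,0,-0.131],[0,0,-0.131]], turn=[[0,0,0],[0,0,0],[0,0,0],[0,0,0],[0,0,0]])

```text
t: 24.02
tcp_pos: [0.4876, -0.3701, 0.2046]
tool_rot: [0.999, 0.048, 0.003, 0.005]
force: [0.6, -1.2, -2.5]
finger_gap: 0.265
gripper_force: 89.2
```

Call:
apply_moves(claw=[-1,-1,-1,-1,-1], travel=[[0.008,-0.035,0],[0.016,-0.07,0],[0.024,-0.105,0],[0.032,-0.14,0],[0.0396,-0.1744,0]], turn=[[0,0,0.005],[0,0,0.01],[0,0,0.015],[0,0,0.02],[0,0,0.0254]])

```text
t: 24.43
tcp_pos: [0.502, -0.2234, 0.1969]
tool_rot: [1.0, 0.008, -0.002, -0.001]
force: [-0.0, 0.1, -3.7]
finger_gap: 0.265
gripper_force: 89.5
```

Call:
apply_moves(claw=[-1,-1,-1,-1,-1], travel=[[0.006,-0.045,0],[0.012,-0.09,0],[0.019,-0.135,0],[0.0255,-0.177,0],[0.0255,-0.177,0]], turn=[[0,0,0.006],[0,0,0.013],[0,0,0.02],[0,0,0.0254],[0,0,0.0254]])

```text
t: 24.85
tcp_pos: [0.5192, -0.0766, 0.1969]
tool_rot: [1.0, -0.029, -0.003, -0.003]
force: [0.5, -0.4, -4.7]
finger_gap: 0.268
gripper_force: 90.2
```

Call:
apply_moves(claw=[-1,-1,-1,-1,-1], travel=[[0,0,0.03],[0,0,0.06],[0,0,0.0875],[0,0,0.0875],[0,0,0.0875]], turn=[[0,0,0],[0,0,0],[0,0,0],[0,0,0],[0,0,0]])

```text
t: 25.27
tcp_pos: [0.5194, -0.0828, 0.1267]
tool_rot: [0.999, -0.032, -0.004, -0.001]
force: [0.2, 0.3, -4.4]
finger_gap: 0.273
gripper_force: 90.0
```

```bash
python3 - <<'E'
from plan import *
from h import *
p,R,s=cur(); print(p*1000,s["force"]); plan([((521.8,-83.8,130),down(-93.6))])
c=snap("scene"); cv2.imwrite("pics/roll0.png",cv2.resize(c["pixels"][130:300,210:400,::-1],None,fx=3.5,fy=3.5,interpolation=cv2.INTER_CUBIC))
E
```

```text
[519.35783719 -82.80513181 126.65275128] [ 0.24019162  0.321785   -4.4454719 ]
travel [0.0031, 0.001, -0.0042] turn [-0.0006, 0.0023, -0.0001] rows>= 1
  -> at [521.8 -83.8 130. ]
```

View pics/roll0.png

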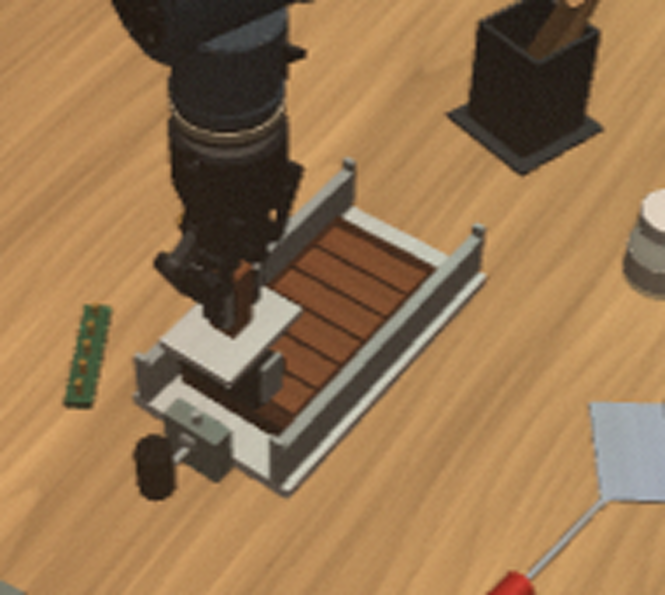

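The roller hovers above the rod end of the panel, centred between the rails (crop px 235,350). I lower it gently.

Call:
apply_moves(claw=[-1,-1,-1,-1,-1], travel=[[0.0031,0.001,0.006],[0.0031,0.001,0.012],[0.0031,0.001,0.017],[0.0031,0.001,0.019],[0.0031,0.001,0.019]], turn=[[0,0.002,0],[0,0.002,0],[0,0.002,0],[0,0.002,0],[0,0.002,0]])

```text
t: 25.73
tcp_pos: [0.524, -0.085, 0.1134]
tool_rot: [1.0, -0.031, 0.003, 0.001]
force: [0.1, -2.8, 0.8]
finger_gap: 0.268
gripper_force: 91.0
```

Call:
apply_moves(claw=[-1,-1,-1,-1,-1], travel=[[0,0,0],[0,0,0],[0,0,0],[0,0,0],[0,0,0]], turn=[[0,0,0],[0,0,0],[0,0,0],[0,0,0],[0,0,0]])

```text
t: 26.15
tcp_pos: [0.524, -0.0845, 0.1133]
tool_rot: [0.999, -0.032, 0.003, 0.0]
force: [0.7, -3.1, 0.2]
finger_gap: 0.27
gripper_force: 91.1
```

```bash
python3 - <<'E'
from plan import *
p,R,s=cur(); print(p*1000,s["force"],s["ft_torque"]); plan([((521.8,-83.8,106),down(-93.6)),((534.4,113.8,106),None)])
E
```

```text
[524.00197414 -84.47460405 113.30269651] [ 0.73763055 -3.12259172  0.16792814] [-0.67072808 -0.13927727 -0.03448064]
travel [-0.0028, -0.0007, 0.0091] turn [0.0, -0.0017, -0.0002] rows>= 1
  -> at [521.8 -83.8 106. ]
travel [0.0002, -0.2475, -0.0] turn [0.0, 0.0, 0.0] rows>= 5
  -> at [534.4 113.8 106. ]
```

Call:
apply_moves(claw=[-1,-1,-1,-1,-1], travel=[[-0.0015,0,0.003],[-0.0028,0,0.006],[-0.0028,0,0.009],[-0.0028,0,0.009],[-0.0028,0,0.009]], turn=[[0,0,0],[0,-0.0017,0],[0,-0.0017,0],[0,-0.0017,0],[0,-0.0017,0]])

```text
t: 26.57
tcp_pos: [0.5239, -0.0847, 0.1068]
tool_rot: [0.999, -0.032, 0.002, 0.0]
force: [2.9, -2.6, 8.4]
finger_gap: 0.273
gripper_force: 91.7
```

Call:
apply_moves(claw=[-1,-1,-1,-1,-1], travel=[[0,-0.005,0],[0,-0.01,0],[0,-0.015,0],[0,-0.02,0],[0,-0.025,0]], turn=[[0,0,0],[0,0,0],[0,0,0],[0,0,0],[0,0,0]])

```text
t: 26.98
tcp_pos: [0.525, -0.064, 0.1068]
tool_rot: [0.999, -0.032, 0.002, -0.0]
force: [3.4, -0.5, 7.6]
finger_gap: 0.27
gripper_force: 92.0
```

Call:
apply_moves(claw=[-1,-1,-1,-1,-1], travel=[[0,-0.0075,0],[0,-0.015,0],[0,-0.0225,0],[0,-0.03,0],[0,-0.0375,0]], turn=[[0,0,0],[0,0,0],[0,0,0],[0,0,0],[0,0,0]])

```text
t: 27.4
tcp_pos: [0.5268, -0.0339, 0.1068]
tool_rot: [0.999, -0.032, 0.002, -0.0]
force: [4.0, 0.0, 8.0]
finger_gap: 0.268
gripper_force: 92.0
```

Call:
apply_moves(claw=[-1,-1,-1,-1,-1], travel=[[0,-0.0075,0],[0,-0.015,0],[0,-0.0225,0],[0,-0.03,0],[0,-0.0375,0]], turn=[[0,0,0],[0,0,0],[0,0,0],[0,0,0],[0,0,0]])

```text
t: 27.82
tcp_pos: [0.5285, -0.0038, 0.1068]
tool_rot: [0.999, -0.032, 0.002, -0.0]
force: [3.5, -1.4, 8.0]
finger_gap: 0.269
gripper_force: 92.0
```

Call:
apply_moves(claw=[-1,-1,-1,-1,-1], travel=[[0,-0.0075,0],[0,-0.015,0],[0,-0.0225,0],[0,-0.03,0],[0,-0.0375,0]], turn=[[0,0,0],[0,0,0],[0,0,0],[0,0,0],[0,0,0]])

```text
t: 28.23
tcp_pos: [0.5302, 0.0263, 0.1068]
tool_rot: [0.999, -0.032, 0.002, -0.0]
force: [3.2, -0.2, 7.9]
finger_gap: 0.271
gripper_force: 92.0
```

```bash
python3 - <<'E'
from plan import *
p,R,s=cur(); print(p*1000,s["force"],s["ft_torque"]); plan([((534.4,113.8,106.5),down(-93.6))])
E
```

```text
[530.1833901   26.30829372 106.79160652] [ 3.16301937 -0.24637883  7.91730849] [-0.19382678 -0.54792355  0.04432285]
travel [-0.0017, -0.1095, 0.0005] turn [-0.0003, -0.0009, -0.0003] rows>= 3
  -> at [534.4 113.8 106.5]
```

Call:
apply_moves(claw=[-1,-1,-1,-1,-1], travel=[[0,-0.0075,0],[0,-0.015,0],[0,-0.0225,0],[0,-0.03,0],[0,-0.0375,0]], turn=[[0,0,0],[0,0,0],[0,0,0],[0,0,0],[0,0,0]])

```text
t: 28.65
tcp_pos: [0.5319, 0.0564, 0.1068]
tool_rot: [0.999, -0.032, 0.001, -0.001]
force: [2.8, -0.9, 8.2]
finger_gap: 0.272
gripper_force: 92.0
```

Call:
apply_moves(claw=[-1,-1,-1,-1,-1], travel=[[0,-0.0075,0],[0,-0.015,0],[0,-0.0225,0],[0,-0.03,0],[0,-0.0375,0]], turn=[[0,0,0],[0,0,0],[0,0,0],[0,0,0],[0,0,0]])

```text
t: 29.07
tcp_pos: [0.5337, 0.0864, 0.1068]
tool_rot: [0.999, -0.032, 0.001, -0.001]
force: [2.4, -1.2, 8.8]
finger_gap: 0.272
gripper_force: 92.0
```

Call:
apply_moves(claw=[-1,-1,-1,-1,-1], travel=[[0,-0.0075,0],[0,-0.015,0],[0,-0.0225,0],[0,-0.03,0],[0,-0.0345,0]], turn=[[0,0,0],[0,0,0],[0,0,0],[0,0,0],[0,0,0]])

```text
t: 29.48
tcp_pos: [0.5354, 0.1143, 0.1069]
tool_rot: [0.999, -0.032, 0.001, -0.001]
force: [2.3, -0.0, 7.5]
finger_gap: 0.273
gripper_force: 92.0
```

Call:
apply_moves(claw=[-1,-1,-1,-1,-1], travel=[[0,0,0],[0,0,0],[0,0,-0.03],[0,0,-0.06],[0,0,-0.11]], turn=[[0,0,0],[0,0,0],[0,0,0],[0,0,0],[0,0,0]])

```text
t: 29.9
tcp_pos: [0.5282, 0.1139, 0.1898]
tool_rot: [0.999, -0.032, -0.009, -0.001]
force: [-0.6, -0.8, -5.0]
finger_gap: 0.272
gripper_force: 93.2
```

Call:
apply_moves(claw=[-1,-1,-1,-1,-1], travel=[[0,0.04,0],[0,0.08,0],[0,0.12,0],[0,0.16,0],[0,0.2,0]], turn=[[0,0,0],[0,0,0],[0,0,0],[0,0,0],[0,0,0]])

```text
t: 30.32
tcp_pos: [0.5206, -0.0461, 0.1918]
tool_rot: [0.999, -0.032, -0.004, -0.002]
force: [0.6, 0.6, -4.6]
finger_gap: 0.271
gripper_force: 93.4
```

Call:
apply_moves(claw=[-1,-1,-1,-1,-1], travel=[[0,0.04,0],[0,0.08,0],[0,0.12,0],[0,0.16,0],[0,0.2,0]], turn=[[0,0,0],[0,0,0],[0,0,0],[0,0,0],[0,0,0]])

```text
t: 30.73
tcp_pos: [0.5109, -0.2053, 0.1913]
tool_rot: [0.999, -0.032, -0.004, -0.003]
force: [1.2, -0.6, -4.9]
finger_gap: 0.275
gripper_force: 93.4
```

```bash
python3 - <<'E'
from plan import *; from h import *
O=np.array([.528,.014]); a=np.radians(-3.6); Rj=np.array([[np.cos(a),-np.sin(a)],[np.sin(a),np.cos(a)]])
def prof(s,tag):
  W=cloud(s).reshape(-1,3); W=W[~np.isnan(W[:,0])]; J=(W[:,:2]-O)@Rj
  out=[]
  for y in(-95.5,-75,-45,-15,15,45,75,95.5):
    h=3 if abs(y)>90 else 8
    k=(abs(J[:,0])<.038)&(abs(J[:,1]*1000-y)<h)&(W[:,2]<.045)&(W[:,2]>.02); out.append((round(np.mean(W[k,2])*1000,1) if k.sum()>3 else None,int(k.sum())))
  print(tag,out)
prof(np.load("scene0.npz"),"S0"); prof(np.load("top0.npz"),"T0")
for n in("scene","top"):
  ss=[snap(n) for _ in range(2)]; [prof(s,n) for s in ss]
  if n=="scene": cv2.imwrite("pics/after.png",cv2.resize(ss[0]["pixels"][160:330,150:360,::-1],None,fx=3.5,fy=3.5,interpolation=cv2.INTER_CUBIC))
p,R,s=cur(); print(p*1000); plan([((485.7,-367.7,200),down(-84.46)),((485.7,-367.7,96),None)])
E
```

```text
S0 [(np.float64(30.7), 52), (np.float64(35.2), 143), (np.float64(34.8), 129), (np.float64(34.7), 129), (np.float64(34.8), 31), (np.float64(35.0), 118), (np.float64(34.9), 110), (np.float64(30.3), 26)]
T0 [(np.float64(29.4), 70), (np.float64(33.4), 188), (np.float64(33.4), 187), (np.float64(33.2), 186), (np.float64(33.1), 124), (np.float64(32.8), 183), (np.float64(32.8), 142), (np.float64(29.7), 32)]
scene [(np.float64(30.7), 49), (np.float64(31.0), 131), (np.float64(31.0), 132), (np.float64(30.9), 124), (np.float64(30.9), 121), (np.float64(30.9), 110), (np.float64(31.0), 109), (np.float64(30.3), 51)]
scene [(np.float64(30.8), 57), (np.float64(30.7), 133), (np.float64(31.1), 127), (np.float64(31.0), 125), (np.float64(31.0), 120), (np.float64(30.9), 115), (np.float64(31.0), 107), (np.float64(30.6), 49)]
top [(np.float64(28.8), 71), (np.float64(29.4), 181), (np.float64(29.1), 185), (np.float64(28.7), 185), (np.float64(29.1), 184), (np.float64(28.9), 185), (np.float64(29.0), 185), (np.float64(28.5), 72)]
top [(np.float64(28.8), 70), (np.float64(29.2), 182), (np.float64(29.0), 186), (np.float64(29.3), 185), (np.float64(29.1), 185), (np.float64(29.0), 184), (np.float64(29.1), 182), (np.float64(28.5), 73)]
[ 511.38184451 -205.1279743   191.51432968]
travel [-0.0187, 0.2048, -0.0115] turn [-0.0019, 0.0022, -0.0518] rows>= 4
  -> at [ 485.7 -367.7  200. ]
travel [0.0, 0.0, 0.13] turn [0.0, 0.0, 0.0] rows>= 3
  -> at [ 485.7 -367.7   96. ]
```

View pics/after.png

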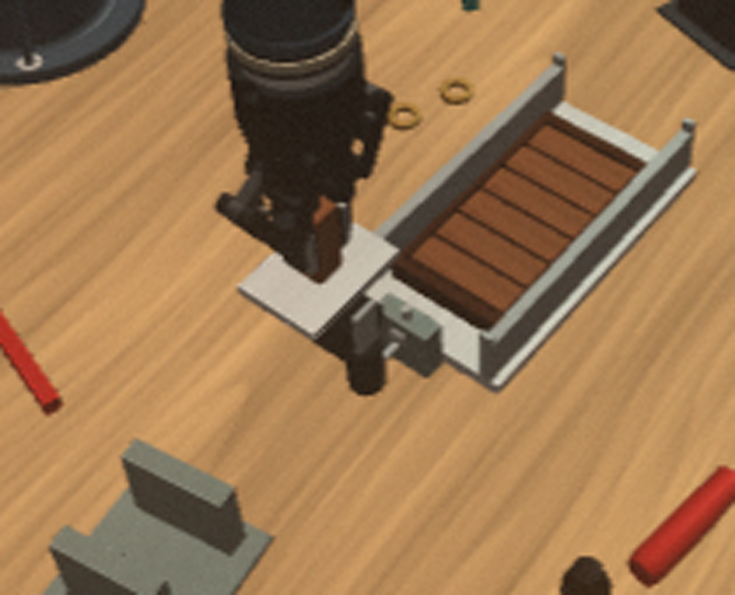

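All six slats now read level with the border (31.0 against 30.7 mm, proud before at about 35), so the roller can go back to its rest.

Call:
apply_moves(claw=[-1,-1,-1,-1,-1], travel=[[-0.004,0.05,-0.003],[-0.008,0.1,-0.005],[-0.013,0.15,-0.007],[-0.0187,0.2048,-0.0115],[-0.0187,0.2048,-0.0115]], turn=[[0,0,-0.012],[0,0,-0.025],[0,0,-0.038],[0,0.002,-0.0518],[0,0.002,-0.0518]])

```text
t: 31.35
tcp_pos: [0.4876, -0.375, 0.2024]
tool_rot: [0.999, 0.049, 0.002, 0.002]
force: [0.1, -1.0, -2.7]
finger_gap: 0.273
gripper_force: 93.4
```

Call:
apply_moves(claw=[-1,-1,-1], travel=[[0,0,0],[0,0,0],[0,0,0]], turn=[[0,0,0],[0,0,0],[0,0,0]])

```text
t: 31.6
tcp_pos: [0.4877, -0.3655, 0.2014]
tool_rot: [0.999, 0.05, 0.001, -0.002]
force: [0.2, 0.4, -4.2]
finger_gap: 0.267
gripper_force: 93.4
```

```bash
python3 - <<'E'
from plan import *
p,R,s=cur(); print(p*1000); plan([((485.7,-367.7,130),down(-84.46)),((485.7,-367.7,96),None)])
E
```

```text
[ 487.71752714 -365.47056268  201.44993791]
travel [-0.003, 0.0029, 0.0893] turn [-0.0015, -0.0007, 0.0013] rows>= 2
  -> at [ 485.7 -367.7  130. ]
travel [0.0, 0.0, 0.0425] turn [0.0, 0.0, 0.0] rows>= 1
  -> at [ 485.7 -367.7   96. ]
```

Call:
apply_moves(claw=[-1,-1,-1,-1,-1], travel=[[-0.0028,0.0028,0.025],[-0.0028,0.0028,0.048],[-0.0028,0.0028,0.048],[-0.0028,0.0028,0.048],[-0.0028,0.0028,0.048]], turn=[[-0.0015,-0.0007,0.0013],[-0.0015,-0.0007,0.0013],[-0.0015,-0.0007,0.0013],[-0.0015,-0.0007,0.0013],[-0.0015,-0.0007,0.0013]])

```text
t: 32.02
tcp_pos: [0.487, -0.3701, 0.1648]
tool_rot: [0.999, 0.048, 0.001, 0.002]
force: [0.9, -0.5, -3.2]
finger_gap: 0.273
gripper_force: 93.2
```

```bash
python3 - <<'E'
from plan import *
p,R,s=cur(); print(p*1000); plan([((485.7,-367.7,110),down(-84.46)),((485.7,-367.7,97),None)])
E
```

```text
[ 486.98123784 -370.14521304  164.76957222]
travel [-0.0015, -0.0035, 0.0684] turn [0.0014, -0.0008, 0.0] rows>= 2
  -> at [ 485.7 -367.7  110. ]
travel [0.0, 0.0, 0.0163] turn [0.0, 0.0, 0.0] rows>= 1
  -> at [ 485.7 -367.7   97. ]
```

Call:
apply_moves(claw=[-1,-1,-1,-1,-1], travel=[[-0.0015,-0.0025,0.01],[-0.0015,-0.0025,0.03],[-0.0015,-0.0025,0.05],[-0.0015,-0.0025,0.066],[-0.0015,-0.0025,0.066]], turn=[[0,-0.0008,0],[0,-0.0008,0],[0,-0.0008,0],[0,-0.0008,0],[0,-0.0008,0]])

```text
t: 32.43
tcp_pos: [0.4839, -0.368, 0.1093]
tool_rot: [0.999, 0.048, -0.002, 0.0]
force: [-1.8, 0.1, -3.8]
finger_gap: 0.269
gripper_force: 93.1
```

Call:
apply_moves(claw=[-1,-1,-1,-1], travel=[[0,0,0],[0,0,0],[0,0,0],[0,0,0]], turn=[[0,0,0],[0,0,0],[0,0,0],[0,0,0]])

```text
t: 32.77
tcp_pos: [0.4856, -0.3701, 0.1126]
tool_rot: [0.999, 0.048, 0.001, 0.003]
force: [0.3, -0.3, -4.4]
finger_gap: 0.266
gripper_force: 93.1
```

```bash
python3 - <<'E'
from plan import *
p,R,s=cur(); print(p*1000); plan([((485.7,-367.7,95.2),down(-84.46))])
E
```

```text
[ 485.63187938 -370.06317376  112.57362366]
travel [0.0003, -0.0031, 0.0217] turn [0.002, -0.0003, -0.0005] rows>= 1
  -> at [ 485.7 -367.7   95.2]
```

Call:
apply_moves(claw=[-1,-1,-1,-1,-1], travel=[[0,-0.0025,0.006],[0,-0.0025,0.012],[0,-0.0025,0.017],[0,-0.0025,0.0215],[0,-0.0025,0.0215]], turn=[[0.002,0,0],[0.002,0,0],[0.002,0,0],[0.002,0,0],[0.002,0,0]])

```text
t: 33.18
tcp_pos: [0.4847, -0.3673, 0.0953]
tool_rot: [0.999, 0.048, -0.0, -0.001]
force: [-2.4, 2.5, 5.5]
finger_gap: 0.272
gripper_force: 94.6
```

Call:
apply_moves(claw=[-1,-1,-1], travel=[[0,0,0],[0,0,0],[0,0,0]], turn=[[0,0,0],[0,0,0],[0,0,0]])

```text
t: 33.43
tcp_pos: [0.4847, -0.3672, 0.0953]
tool_rot: [0.999, 0.048, -0.0, -0.001]
force: [-0.9, 2.9, 5.3]
finger_gap: 0.266
gripper_force: 94.6
```

Call:
apply_moves(claw=[0.3,0.3,0.3,0.3,0.3], travel=[[0,0,0],[0,0,0],[0,0,0],[0,0,0],[0,0,0]], turn=[[0,0,0],[0,0,0],[0,0,0],[0,0,0],[0,0,0]])

```text
t: 33.85
tcp_pos: [0.4849, -0.3677, 0.0941]
tool_rot: [0.999, 0.048, -0.0, -0.001]
force: [0.1, -0.1, 0.1]
finger_gap: 0.649
gripper_force: 0.0
```

Call:
apply_moves(claw=[0.3,0.3,0.3,0.3,0.3], travel=[[0,0,-0.02],[0,0,-0.05],[0,0,-0.09],[0,0,-0.13],[0,0,-0.13]], turn=[[0,0,0],[0,0,0],[0,0,0],[0,0,0],[0,0,0]])

```text
t: 34.27
tcp_pos: [0.488, -0.3709, 0.2048]
tool_rot: [0.999, 0.048, 0.004, 0.004]
force: [1.3, -0.5, -0.6]
finger_gap: 0.647
gripper_force: 0.0
```

```bash
python3 - <<'E'
from plan import *; from h import *
for n in("scene","top"):
  s=snap(n); W=cloud(s).reshape(-1,3); W=W[~np.isnan(W[:,0])]
  P=W[(W[:,2]>.055)&(W[:,2]<.07)&(abs(W[:,0]-.514)<.025)&(abs(W[:,1]+.18)<.035)]; print(n,"knob",len(P),rect(P) if len(P)>5 else "")
  P=W[(W[:,2]>.11)&(W[:,2]<.145)&(abs(W[:,0]-.484)<.04)&(abs(W[:,1]+.366)<.04)]; print("handle",len(P),rect(P) if len(P)>5 else "")
plan([((515.5,-178.5,200),down(-3.6)),((515.5,-178.5,34),None)])
E
```

```text
scene knob 101 n=101 c=(516.1,-178.9) wh=(26.3,24.8) a=74.9 z=64.2 zmax=68.3
handle 207 n=207 c=(483.8,-368.2) wh=(25.9,25.0) a=4.3 z=135.8 zmax=142.9
top knob 0 
handle 32 n=32 c=(480.3,-356.3) wh=(22.6,5.6) a=22.0 z=119.1 zmax=136.9
travel [0.0199, -0.0776, -0.0001] turn [0.0002, -0.0001, -0.1499] rows>= 4
travel [0.053, -0.0601, -0.0001] turn [0.0002, -0.0001, -0.1499] rows>= 4
travel [0.0745, -0.0295, -0.0001] turn [0.0002, -0.0001, -0.1499] rows>= 4
  -> at [ 515.5 -178.5  200. ]
travel [0.0001, -0.0001, 0.2075] turn [0.0, 0.0, 0.0] rows>= 4
  -> at [ 515.5 -178.5   34. ]
```

Call:
apply_moves(claw=[0.3,0.3,0.3,0.3,0.3], travel=[[0.0199,-0.0776,0],[0.0199,-0.0776,0],[0.0199,-0.0776,0],[0.0199,-0.0776,0],[0.0199,-0.0776,0]], turn=[[0,0,-0.1499],[0,0,-0.1499],[0,0,-0.1499],[0,0,-0.1499],[0,0,-0.1499]])

```text
t: 34.78
tcp_pos: [0.4941, -0.303, 0.1965]
tool_rot: [0.96, 0.281, -0.001, -0.003]
force: [1.3, 0.5, -0.7]
finger_gap: 0.651
gripper_force: 0.0
```

Call:
apply_moves(claw=[0.3,0.3,0.3,0.3,0.3], travel=[[0.053,-0.0601,0],[0.053,-0.0601,0],[0.053,-0.0601,0],[0.053,-0.0601,0],[0.053,-0.0601,0]], turn=[[0,0,-0.1499],[0,0,-0.1499],[0,0,-0.1499],[0,0,-0.1499],[0,0,-0.1499]])

```text
t: 35.2
tcp_pos: [0.5043, -0.2404, 0.1972]
tool_rot: [0.869, 0.495, -0.0, -0.002]
force: [-0.4, -0.9, -0.2]
finger_gap: 0.651
gripper_force: 0.0
```

Call:
apply_moves(claw=[0.3,0.3,0.3,0.3,0.3], travel=[[0.0745,-0.0295,0],[0.0745,-0.0295,0],[0.0745,-0.0295,0],[0.0745,-0.0295,0],[0.0745,-0.0295,0]], turn=[[0,0,-0.1499],[0,0,-0.1499],[0,0,-0.1499],[0,0,-0.1499],[0,0,-0.1499]])

```text
t: 35.62
tcp_pos: [0.5145, -0.1775, 0.1978]
tool_rot: [0.73, 0.684, 0.0, -0.002]
force: [-0.1, -0.4, -0.4]
finger_gap: 0.647
gripper_force: 0.0
```

```bash
python3 - <<'E'
from plan import *
print(cur()[0]);plan([((515.5,-178.5,120),down(-3.6)),((515.5,-178.5,34),None)])
E
```

```text
[ 0.5145335  -0.17750726  0.19778748]
travel [-0.0014, 0.0015, 0.0972] turn [-0.0006, -0.0008, -0.0007] rows>= 2
  -> at [ 515.5 -178.5  120. ]
travel [-0.0, -0.0, 0.1075] turn [0.0, 0.0, 0.0] rows>= 3
  -> at [ 515.5 -178.5   34. ]
```

Call:
apply_moves(claw=[0.3,0.3,0.3,0.3,0.3], travel=[[-0.001,0.0015,0.05],[-0.001,0.0015,0.1],[-0.001,0.0015,0.15],[-0.001,0.0015,0.18],[-0.001,0.0015,0.202]], turn=[[0,0,0],[0,0,0],[0,0,0],[0,0,0],[0,0,0]])

```text
t: 36.03
tcp_pos: [0.514, -0.1781, 0.0335]
tool_rot: [0.732, 0.682, -0.0, -0.003]
force: [1.3, -0.2, -1.2]
finger_gap: 0.653
gripper_force: 0.0
```

Call:
apply_moves(claw=[0.3,0.3,-1,-1,-1], travel=[[0,0,0],[0,0,0],[0,0,0],[0,0,0],[0,0,0]], turn=[[0,0,0],[0,0,0],[0,0,0],[0,0,0],[0,0,0]], newtons=40)

```text
t: 36.45
tcp_pos: [0.5145, -0.1781, 0.0386]
tool_rot: [0.729, 0.684, -0.0, -0.002]
force: [-4.0, -0.5, 3.3]
finger_gap: 0.315
gripper_force: 39.3
```

Call:
apply_moves(claw=[-1,-1,-1,-1,-1], travel=[[0,0,0],[0,0,0],[0,0,0],[0,0,0],[0,0,0]], turn=[[0,0,0],[0,0,0],[0,0,0],[0,0,0],[0,0,0]])

```text
t: 36.87
tcp_pos: [0.5145, -0.178, 0.0385]
tool_rot: [0.729, 0.685, -0.0, -0.002]
force: [-6.0, -0.2, 6.7]
finger_gap: 0.315
gripper_force: 39.7
```

Call:
apply_moves(claw=[-1,-1,-1,-1,-1], travel=[[0.004,0,0],[0.008,0,0],[0.012,0,0],[0.016,0,0],[0.016,0,0]], turn=[[0,0,0],[0,0,0],[0,0,0],[0,0,0],[0,0,0]])

```text
t: 37.28
tcp_pos: [0.5154, -0.165, 0.0385]
tool_rot: [0.729, 0.684, 0.0, -0.002]
force: [-3.3, 4.4, 6.7]
finger_gap: 0.315
gripper_force: 39.8
```

Call:
apply_moves(claw=[-1,-1,-1,-1,-1], travel=[[0.003,0,0],[0.006,0,0],[0.0095,0,0],[0.0095,0,0],[0.0095,0,0]], turn=[[0,0,0],[0,0,0],[0,0,0],[0,0,0],[0,0,0]])

```text
t: 37.7
tcp_pos: [0.5158, -0.1598, 0.0386]
tool_rot: [0.728, 0.685, -0.001, -0.0]
force: [-8.7, -7.6, 5.2]
finger_gap: 0.317
gripper_force: 39.6
```

Call:
apply_moves(claw=[-1,-1,-1,-1,-1], travel=[[0.002,0,0],[0.002,0,0],[0.002,0,0],[0.002,0,0],[0.002,0,0]], turn=[[0,0,0],[0,0,0],[0,0,0],[0,0,0],[0,0,0]])

```text
t: 38.12
tcp_pos: [0.5159, -0.1597, 0.0386]
tool_rot: [0.728, 0.685, -0.002, 0.0]
force: [-8.5, -12.6, 5.2]
finger_gap: 0.311
gripper_force: 39.6
```

Call:
apply_moves(claw=[0.3,0.3,0.3,0.3,0.3], travel=[[0,0,0],[0,0,0],[0,0,0],[0,0,0],[0,0,0]], turn=[[0,0,0],[0,0,0],[0,0,0],[0,0,0],[0,0,0]])

```text
t: 38.53
tcp_pos: [0.5178, -0.1562, 0.0373]
tool_rot: [0.729, 0.685, 0.001, -0.0]
force: [-0.7, -0.4, 0.5]
finger_gap: 0.649
gripper_force: 0.0
```

Call:
apply_moves(claw=[0.3,0.3,0.3,0.3,0.3], travel=[[0,0,-0.05],[0,0,-0.1],[0,0,-0.15],[0,0,-0.2],[0,0,-0.22]], turn=[[0,0,0],[0,0,0],[0,0,0],[0,0,0],[0,0,0]])

```text
t: 38.95
tcp_pos: [0.52, -0.1575, 0.2183]
tool_rot: [0.729, 0.685, 0.002, 0.003]
force: [0.7, -0.7, 0.4]
finger_gap: 0.649
gripper_force: 0.0
```

Call:
apply_moves(claw=[0.3,0.3,0.3,0.3,0.3], travel=[[-0.05,-0.02,-0.03],[-0.1,-0.04,-0.06],[-0.12,-0.06,-0.08],[-0.12,-0.06,-0.08],[-0.12,-0.06,-0.08]], turn=[[0,0,0],[0,0,0],[0,0,0],[0,0,0],[0,0,0]])

```text
t: 39.37
tcp_pos: [0.4635, -0.2511, 0.2782]
tool_rot: [0.73, 0.683, 0.001, 0.001]
force: [0.1, 0.8, 0.6]
finger_gap: 0.649
gripper_force: 0.0
```

```bash
python3 - <<'E'
from plan import *; from h import *
for n in("scene","top"):
  s=snap(n); W=cloud(s).reshape(-1,3); W=W[~np.isnan(W[:,0])]
  P=W[(W[:,2]>.055)&(W[:,2]<.07)&(abs(W[:,0]-.516)<.025)&(abs(W[:,1]+.165)<.03)]; print(n,"knob",len(P),rect(P) if len(P)>5 else "")
  P=W[(W[:,2]>.11)&(W[:,2]<.145)&(abs(W[:,0]-.484)<.04)&(abs(W[:,1]+.366)<.04)]; print("handle",len(P),rect(P) if len(P)>5 else "")
  if n=="scene": cv2.imwrite("pics/final.png",s["pixels"][:,:,::-1])
E
```

```text
scene knob 98 n=98 c=(517.3,-158.6) wh=(24.8,28.3) a=36.7 z=64.2 zmax=69.2
handle 210 n=210 c=(483.7,-369.0) wh=(24.1,25.3) a=5.8 z=135.5 zmax=142.3
top knob 103 n=103 c=(515.9,-157.5) wh=(26.7,26.2) a=72.6 z=63.2 zmax=68.7
handle 0
```

View pics/final.png

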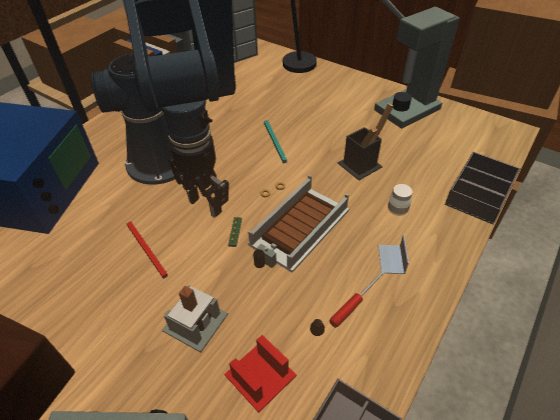

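The knob now sits 39–41 mm in, against its stop. The roller is upright on its rest (px 193,310), the sticks are in the pot (px 378,125), and the bystanders haven't moved. I hand the job in.

```bash
python3 -c "
from station import manip
print(manip.sign_off())"
```

```text
the job is handed in; nothing more can be done
None
```

The job is handed in: both sticks found on the jig stand in the pot, all six slats measure flush after rolling with the rod at its middle click, the roller is back upright on its rest, and the rod is fully in; the hand-in gave no verdict.

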